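# Ballast the specimen stand and counter-hold its hidden bolt

### The job

The bolt of the practice-jaw stand turns along with its lock nut, so the spanner left on the nut is slowly sinking: first weigh the stand down by stacking the two blue ballast plates on the steel plinth of its foot, one on the other, squarely and flush with the plinth. Then reach down into the gap behind the bracket, grip the hidden bolt head across its flats so that bolt and spanner stop turning while the spanner is still about level, and finish while holding it firmly for the nut to be tightened. Do not touch the spanner or shift the stand, and leave everything else where it is.

Things in the scene. Friction and masses are not known exactly. Their poses are not given: they have to be found in the camera images.
- stand: Free-standing practice-jaw stand, 3 kg, loose on the table: dark cast foot 160 x 230 x 12 mm (its x, y), origin at the centre of the foot's underside, z up. Its x axis runs along the bolt and points to the stand's front (nut, spanner, pink jaw). Plinth at y = +75 mm; mast, gap and bracket at y = -70 mm.
- gap (a point): Middle of the gap's mouth, on the stand at x = -8, y = -70, z = 152 mm, between two tops: behind it (stand -x) an aluminium mast with black cap, 22 x 40 mm (x, y); in front the upright steel bracket plate, 5 mm thick, 60 mm wide in y. Gap 42 mm along x (-29 to +13), open above and to both sides, down to a steel leg 63 mm above the table
- plinth (a point): Centre of the top face of the bright steel plinth on the foot, 80 mm (stand x) x 50 mm (stand y), top 18 mm above the table, 6 mm above the foot; axes as the stand's.
- plate_a: Blue steel ballast plate, 0.2 to 0.45 kg, 80 x 50 x 10 mm (its x, y, z), two dark hole marks on top; origin at the centre of its underside; lies flat on the table at the start. Identical to plate_b, either may be the lower one.
- plate_b: Blue steel ballast plate, as plate_a.
- bolt_head: Hidden steel hexagon bolt head in the gap, 24 mm across flats (flats 13.9 mm long), 10 mm along the bolt axis. Origin at its centre: stand x = 0, y = -70, z = 125 mm, 27 mm below the tops of bracket and mast; its faces lie 8 and 18 mm behind the bracket's rear face. x along the bolt as the stand's x; y is the normal of the flats to grip from above; it turns with joint bolt_turn
- bolt_turn (a joint): Turn of bolt, nut and spanner together, rad. 0: spanner level, one pair of flats upright, facing stand +y and -y. Positive: spanner end raised; at v the flats' normal is (0, cos v, -sin v) in stand axes. Starts at 0.1 to 0.4, sinks by itself about 0.008 rad/s (weight's torque 0.09 N m), very stiffly damped (11 N m s/rad), so it hardly yields to a knock
- spanner: Double ring spanner on the nut at the stand's front, origin on the bolt axis 33 mm in front of the bolt head's centre, reaching 156 mm to stand -y, 12 mm thick.
- tray: Green instrument tray, 250 x 190 x 26 mm, fixed; origin under its centre. Not needed.
- insert_driver: Small steel hand driver, 115 mm, lying in the tray. Leave alone.
- bone_block: Ivory practice bone block 60 x 22 x 24 mm in the tray. Leave alone.
- saline: White bottle, 52 mm across, 130 mm high; origin under its centre. Leave alone.
- cup: Black cup, 76 mm across, 95 mm high; origin under its centre. Leave alone.
- jar: Small amber jar with white lid, 40 mm across, 45 mm high; origin under its centre. Leave alone.
- ratchet: Small steel torque ratchet, 105 x 20 x 10 mm (its x, y, z), lying flat; origin under its middle. Leave alone.
Not all that is in view belongs to the job. What is shaped like the plate_a but green is not meant.

How it is judged (in metres and radians):
On the way, in this order (a step that is already met when the one before it is completed fails the run):
1. both ballast plates stacked squarely on the plinth and let go (((horizontal distance between each of plate_a, plate_b and plinth below 0.007 m and angle between the x axis of each of plate_a, plate_b and the x axis of stand, either way round below 0.12 rad and z of plate_a in the frame of plinth between -0.003 and 0.003 m and z of plate_b in the frame of plinth between 0.007 and 0.013 m) or (horizontal distance between each of plate_b, plate_a and plinth below 0.007 m and angle between the x axis of each of plate_b, plate_a and the x axis of stand, either way round below 0.12 rad and z of plate_b in the frame of plinth between -0.003 and 0.003 m and z of plate_a in the frame of plinth between 0.007 and 0.013 m)) and contact force between the fingers and plate_a below 0.1 N and contact force between the fingers and plate_b below 0.1 N), for 0.2 s.
2. bolt head gripped and stopped (contact force between the fingers and bolt_head above 15 N and distance between the grasp point and bolt_head below 0.02 m and velocity of joint bolt_turn between -0.004 and 0.004 rad/s), for 0.2 s.
At the end, for the whole second after the job is handed in: Plates flat on the plinth, let go, each centred within 7 mm and square within 7 deg; bolt head between the fingers (within 20 mm of the grasp point, over 15 N), turning under 0.004 rad/s; spanner 20 deg below to 26 deg above level; stand upright, within 20 mm of its start. Still holding (all of step 1 and all of step 2 and value of joint bolt_turn between -0.35 and 0.45 rad and distance of stand from where it was at the start of the episode below 0.02 m and angle between stand's own z axis and vertical below 0.03 rad); the arm keeps its last pose, push and grip.
It fails at once if the spanner is touched (contact force between any of the arm, the fingers and spanner above 1 N).
It fails at once if the stand is shoved about (distance of stand from where it was at the start of the episode above 0.03 m).
It fails at once if a bystander is displaced (distance of any of insert_driver, bone_block, saline, cup, jar, ratchet from where it was at the start of the episode above 0.03 m).
It also fails if it takes over 51 s, if anything falls off the work surface, if the arm or the gripper's body presses on something with over 40 N, if the wrist force passes 120 N, or if a joint passes its speed limit or range.

### The arm

A 7-joint arm with a two-finger parallel gripper is mounted at the origin on the work surface. World frame = base frame: x ahead of the robot, y to its left, z up, the work surface at z = 0. Lengths are in mm, angles in rad, forces in N, time in s.
With the tool pointing down it reaches from about 400 to 925 mm from the base axis. Payload 4.1 kg.
Tool frame: the origin (TCP) lies midway between the tips of the shut fingers; the grasp point (between the pads) lies 19 mm behind it (hold_point_z is the distance from the TCP to the grasp point, in mm); x points along the fingers, y is the direction in which the jaws open and shut, and the axes are right-handed (so a half turn about x gives the same grasp; the last joint's range is limited). The gripper opens to 85 mm and grips with 20 to 120 N. Pads are 22 mm wide; open, the fingers measure 114 mm over their backs; the gripper's body (76 mm by 85 mm) begins 54 mm behind the grasp point. The pads swing forward as they close: fully open they stand 13 mm farther back than shut.
Start: joints at [1.228, 0.398, 0.045, 1.537, -0.019, 1.207, -0.051], TCP at [156.941, -630.807, 206.547] pointing down, gripper open.
Joint ranges: [-2.82, 2.82], [-0.49, 2.23], [-1.37, 1.46], [0, 2.46], [-1.36, 4.5], [0.23, 2], [-2.94, 2.94]. Speed limits (rad/s): [2.57, 2.57, 3.14, 3.14, 3.14, 3.14, 3.14].

### API

Orientations are given as a 3x3 rotation matrix whose columns are the frame's x, y, z axes.
In Python, from bench import * gives the robot as it stands. The module is installed in compiled form; this text tells all that it offers.
- The arm moves only by the tool send_rows, never from a script. Its argument "plan" is a list of rows, each an object with "delta_pos": the shift along the tool's x, y, z in mm, a list of three; "angular": the turn, a rotation vector about the tool's x, y, z in rad, a list of three; "claw": the closure, from 0 (fully open) to 1 (shut). In form: [{"delta_pos": [x, y, z], "angular": [wx, wy, wz], "claw": claw}, ...]. A call has 1 to 12 rows; each row shifts and turns the pose as measured when the row begins, along the tool's axes as they then stand; what a row does not reach is not made up. A row lasts 1/12 s, in which the tool goes at most 41.7 mm and 7.16 degrees, less where a joint would pass 70% of its speed; a pose out of reach is approached as far as the arm can. A call with a gripper value outside its range is refused whole. The fingers move at their own pace and stop on an object; the grip force is fixed at half the most. Time passes only in rows, so rows that do not move let the fingers close. It gives the time, the measured TCP pose, the force and the opening at its end, in the units of the state.
- get_state(): the state, without advancing time (a new reading comes with each control period).
- snapshot(name): name is "scene" or "top" or "wrist"; returns (picture, depth): 420x560x3 uint8, blue, green, red; 420x560 float32, mm along the optical axis (not along the pixel's ray), 0 where there is no reading.
- camera_params(name): a dict with "fx", "fy", "cx", "cy" (pixels), "distortion" ([k1, k2, p1, p2, k3] as OpenCV has them; the pictures are not rectified), "rvec" (rotation vector, rad) and "tvec" (3), from world to camera coordinates, as OpenCV has them. Camera axes: x right, y down, z forward; pixel columns grow to the right and rows downward; lengths in mm; the calibration is good to about 2 mm. A picture is of the moment at which its call begins: read the wrist's pose just before it. camera_params takes no time and is no camera call; for the wrist camera it gives the pose at the moment of the call.
- job_done(): hands the job in, once; it reports no verdict.
The state is a dict: "time_s": time; "qpos": joint angles; "qd": joint speeds; "joint_torque": joint torques, N m; "tool_pos": TCP position; "tcp_rot": TCP orientation; "force": force on the tool from outside, world axes, zero at the start; "ft_torque": the same for the moment, N m; "width": opening from 0.0 (shut) to 1.0 (fully open).
Only numpy, scipy, OpenCV 4.12 (cv2) and the standard library are available. Lean on these libraries where they do the work, as an engineer would, in place of code of your own. Each camera call takes 0.05 s, during which the arm holds its last target.

## Working session

There is one attempt and no reset: what is moved stays moved. The work goes in short steps, Python scripts to look and compute and a tool call to move; the robot and the scene stay as the last step left them, time stands still between calls to the robot, and variables do not carry over. Pictures are saved under pics/ and viewed, and the job is handed in when it is done.

Besides the shell and the picture viewer there is one more tool, called after "Emit:" as a command line: name --argument value ..., lists and objects as JSON in quotes. send_rows: Moves the arm, as the interface text tells. Its arguments: {"type":"object","properties":{"plan":{"type":"array","items":{"type":"object","properties":{"delta_pos":{"type":"array","items":{"type":"number"}},"angular":{"type":"array","items":{"type":"number"}},"claw":{"type":"number"}}}}},"required":["plan"]}

```bash
mkdir -p pics
cat > h.py <<'E'
from bench import *
import numpy as np, cv2
def unproj(cp,u,v,d):
    K=np.array([[cp['fx'],0,cp['cx']],[0,cp['fy'],cp['cy']],[0,0,1.]])
    p=cv2.undistortPoints(np.array([[[u,v]]],float).reshape(-1,1,2) if np.isscalar(u) else np.stack([u,v],-1).astype(float).reshape(-1,1,2),K,np.array(cp['distortion'],float)).reshape(-1,2)
    d=np.atleast_1d(d)
    c=np.c_[p*d[:,None],d]
    R=cv2.Rodrigues(np.array(cp['rvec'],float))[0]
    return (c-np.array(cp['tvec']).reshape(1,3))@R
def cloud(cp,depth):
    v,u=np.mgrid[0:depth.shape[0],0:depth.shape[1]]
    return unproj(cp,u.ravel(),v.ravel(),depth.ravel()).reshape(depth.shape+(3,))
E
python3 - <<'E'
from h import *
s=get_state();print({k:np.round(v,3).tolist() for k,v in s.items()})
for n in("scene","top"):
    p,d=snapshot(n);cp=camera_params(n)
    np.savez(f"{n}0.npz",p=p,d=d,**{k:np.array(v) for k,v in cp.items()})
    cv2.imwrite(f"pics/{n}0.png",p)
    print(n,cp)
E
```

```text
{'time_s': 0.0, 'qpos': [1.228, 0.399, 0.045, 1.538, -0.019, 1.207, -0.051], 'qd': [-0.0, 0.002, -0.001, 0.003, -0.0, -0.001, -0.002], 'joint_torque': [-0.001, -47.513, 1.364, -25.421, 0.012, 0.01, -0.0], 'tool_pos': [156.753, -630.107, 205.464], 'tcp_rot': [[-0.001, 0.241, -0.97], [0.002, -0.97, -0.241], [-1.0, -0.002, 0.0]], 'force': [0.114, -0.306, -0.368], 'ft_torque': [-0.026, -0.002, -0.007], 'width': 1.002}
scene {'fx': 424.8355011169781, 'fy': 424.8355011169781, 'cx': 270.39032596104374, 'cy': 215.0184071136565, 'distortion': array([0.03754465, 0.        , 0.        , 0.        , 0.        ]), 'rvec': array([ 1.98240991,  1.51649233, -0.57013017]), 'tvec': array([-134.42474675, -287.58690522, 1492.3518046 ])}
top {'fx': 380.4505140744441, 'fy': 380.4505140744441, 'cx': 282.87032941596584, 'cy': 206.8202823406136, 'distortion': array([-0.10337713,  0.        ,  0.        ,  0.        ,  0.        ]), 'rvec': array([ 2.19968919, -2.16600419,  0.04446057]), 'tvec': array([  -6.5688617 ,  520.9395886 , 1279.80378159])}
```

View pics/scene0.png

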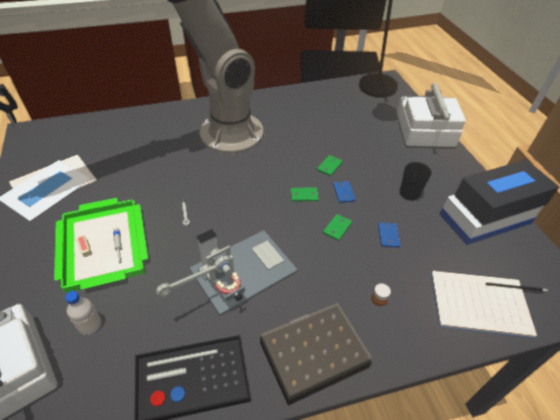

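View pics/top0.png

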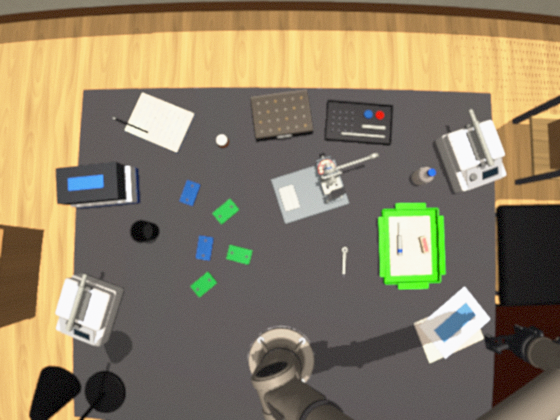

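The scene picture shows the blue plates at (344,191) and (389,234), and three green decoys at (330,165), (305,194) and (338,227). In the top picture the blue plates are at (190,193) and (205,248), and the greens at (226,211), (239,254) and (203,285). Other blue things are the dispenser label (84,183) and the paper (455,322). The stand's plinth is at top (289,197) and the spanner end at (374,156).

Run:
```python
from h import *
out=[]
for n in("top","scene"):
    z=np.load(n+"0.npz");p,d=z['p'],z['d'];cp={k:z[k] for k in z.files}
    C=cloud(cp,d)
    hsv=cv2.cvtColor(p,cv2.COLOR_BGR2HSV)
    m=((hsv[...,0]>100)&(hsv[...,0]<130)&(hsv[...,1]>120)&(hsv[...,2]>60)).astype(np.uint8)
    k,l,st,ce=cv2.connectedComponentsWithStats(m)
    for i in range(1,k):
        if st[i,4]>40:
            P=C[l==i]; P=P[np.isfinite(P).all(1)]
            r=cv2.minAreaRect(P[:,:2].astype(np.float32))
            print(n,ce[i].round(),st[i,4],'mean',P.mean(0).round(1),'medz',np.median(P[:,2]).round(1),'rect',np.round(r[0],1),np.round(r[1],1),round(r[2],1))
p=np.load('top0.npz')['p']
a=cv2.resize(p[170:270,170:260],None,fx=4,fy=4,interpolation=cv2.INTER_CUBIC)
b=cv2.resize(p[130:230,265:385],None,fx=3.6,fy=4,interpolation=cv2.INTER_CUBIC)
cv2.imwrite('pics/crop0.png',np.hstack([a,b]))
```

```text
top [368. 114.] 65 mean [ 848.8 -288.9   17.2] medz 18.3 rect [ 850.6 -289.9] [30.1 31.2] 85.8
top [137. 184.] 44 mean [593.  510.3  18.5] medz 18.4 rect [590.1 510.2] [113.9   5.1] 5.2
top [432. 172.] 51 mean [ 631.7 -469.1  126.4] medz 128.9 rect [ 640.6 -489.9] [22.5 73.3] 24.3
top [ 85. 182.] 509 mean [582.1 631.  148.5] medz 148.6 rect [581.8 632. ] [ 45.3 126.2] 5.9
top [189. 193.] 322 mean [565.  323.6  17.8] medz 10.0 rect [508.7 164.9] [395.4  80.1] 70.4
top [204. 248.] 325 mean [377.8 267.4  18. ] medz 10.0 rect [388.3 136.7] [ 84.1 327.2] 5.3
top [454. 324.] 383 mean [ 127.3 -593.    10.3] medz 3.5 rect [ 245.  -319.7] [705.6 126.8] 66.2
scene [510. 181.] 526 mean [585.4 624.4 152.2] medz 149.3 rect [855.4 229.7] [  86.8 1096.8] 34.3
scene [344. 192.] 303 mean [387.3 261.9  17.5] medz 11.7 rect [779.   57.8] [ 66.  984.5] 62.5
scene [ 31. 198.] 111 mean [ 175.3 -632.7   14. ] medz 5.7 rect [ 672.2 -434.5] [1155.7   51.9] 21.5
scene [511. 227.] 108 mean [637.1 656.   18. ] medz 18.3 rect [637.2 653. ] [  4.9 150.6] 5.1
scene [389. 235.] 391 mean [575.3 316.7  19.1] medz 9.9 rect [875.1  90.1] [ 67.  867.4] 52.8
scene [ 72. 297.] 134 mean [ 629.4 -472.2  123.4] medz 130.4 rect [ 584.2 -494.6] [132.1  26.8] 25.2
scene [177. 394.] 176 mean [ 849.6 -292.3   20.2] medz 20.4 rect [ 847.8 -292.7] [31.6 28.5] 2.8
```

View pics/crop0.png

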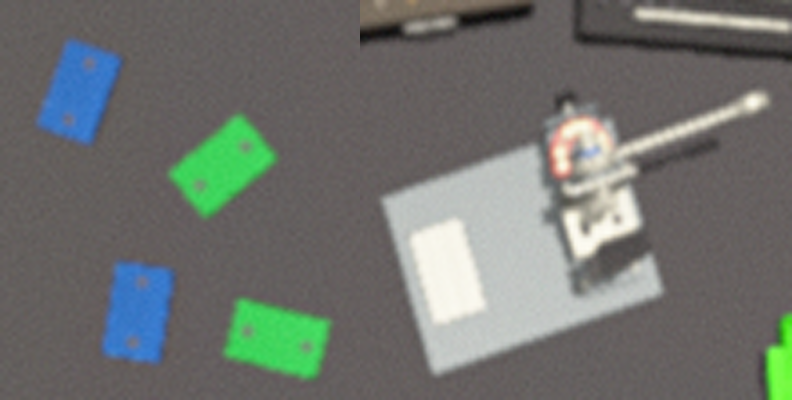

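The crop confirms two blue plates with hole marks on the left, the green decoys beside them, and the bright plinth on the stand's foot. The mast, bracket and jaw are at the foot's right end.

```bash
cat >> h.py <<'E'
def toplane(cp,uv,z):
    uv=np.asarray(uv,float).reshape(-1,2)
    a=unproj(cp,uv[:,0],uv[:,1],np.full(len(uv),500.));b=unproj(cp,uv[:,0],uv[:,1],np.full(len(uv),1500.))
    t=(z-a[:,2])/(b[:,2]-a[:,2]); return a+t[:,None]*(b-a)
def rect_of_mask(cp,m,z):
    cs,_=cv2.findContours(m.astype(np.uint8),cv2.RETR_EXTERNAL,cv2.CHAIN_APPROX_NONE)
    c=max(cs,key=cv2.contourArea).reshape(-1,2)
    vs,us=np.nonzero(m); P=toplane(cp,np.c_[us,vs],z)[:,:2]
    mu=P.mean(0); w,V=np.linalg.eigh(np.cov((P-mu).T)); 
    return mu,np.sqrt(12*w),np.degrees(np.arctan2(V[1,1],V[0,1]))%180
E
python3 - <<'E'
from h import *
for n in("top","scene"):
    z=np.load(n+"0.npz");p,d=z['p'],z['d'];cp={k:z[k] for k in z.files}
    C=cloud(cp,d);hsv=cv2.cvtColor(p,cv2.COLOR_BGR2HSV)
    m=((hsv[...,0]>100)&(hsv[...,0]<130)&(hsv[...,1]>120)&(hsv[...,2]>60)).astype(np.uint8)
    k,l,st,ce=cv2.connectedComponentsWithStats(m)
    for q in ([(190,193),(205,248)] if n=='top' else [(344,191),(389,234)]):
        i=l[q[1],q[0]]
        print(n,q,*[np.round(x,1) for x in rect_of_mask(cp,l==i,10)])
    # plinth
    q=(289,197) if n=='top' else (268,255)
    x0,y0=q[0]-40,q[1]-40
    print(hsv[q[1],q[0]],p[q[1]-14:q[1]+15:2,q[0]].mean(1).round())
    g=p.min(2)
    m=((g>175)&(hsv[...,1]<60)).astype(np.uint8)
    k,l,st,ce=cv2.connectedComponentsWithStats(m); i=l[q[1],q[0]]
    print(n,'plinth',st[i],*[np.round(x,1) for x in rect_of_mask(cp,l==i,18)])
    # foot
    ok=(C[...,2]>7)&(C[...,2]<16)
    win=np.zeros_like(ok);win[q[1]-60:q[1]+60,q[0]-70:q[0]+70]=1
    P=C[ok&win]
    print('z around', len(P))
    np.save(n+'C.npy',C)
E
```

```text
top (190, 193) [565.7 325.8] [51.9 79.4] 162.2
top (205, 248) [377.5 269.2] [51.  79.1] 172.5
[ 25  12 247] [191. 222. 242. 242. 241. 241. 241. 242. 244. 244. 244. 244. 243. 234.
 199.]
top plinth [ 272  168   76   55 2026] [561.5 -60.6] [147.1 184.3] 74.4
z around 2555
scene (344, 191) [380.4 265.8] [50.6 81.9] 170.4
scene (389, 234) [569.3 321.9] [50.6 80.3] 161.4
[ 30  14 201] [163. 192. 196. 195. 195. 198. 198. 197. 195. 194. 195. 197. 195. 186.
 130.]
scene plinth [253 241  30  27 406] [553.6 -20.7] [46.3 75.8] 18.4
z around 3118
```

Run:
```python
from h import *
for n,q,t in(("top",(289,197),228),("scene",(268,255),180)):
    z=np.load(n+"0.npz");p,d=z['p'],z['d'];cp={k:z[k] for k in z.files}
    C=np.load(n+'C.npy');g=p.min(2)
    k,l,st,ce=cv2.connectedComponentsWithStats((g>t).astype(np.uint8)); i=l[q[1],q[0]]
    print(n,'plinth',st[i],*[np.round(x,1) for x in rect_of_mask(cp,l==i,18)])
    # foot region in colour incl plinth
    b=p.astype(int)
    m=((b[...,0]>95)&(g>80)).astype(np.uint8)
    w=np.zeros_like(m);w[q[1]-70:q[1]+70,q[0]-90:q[0]+90]=1;m*=w
    k,l,st,ce=cv2.connectedComponentsWithStats(m); i=l[q[1],q[0]+ (0)]
    print(st[i]); cv2.imwrite(f'pics/foot_{n}.png',np.hstack([cv2.resize((l==i).astype(np.uint8)[q[1]-70:q[1]+70,q[0]-60:q[0]+100]*255,None,fx=2.4,fy=2.4),cv2.resize(g[q[1]-70:q[1]+70,q[0]-60:q[0]+100],None,fx=2.4,fy=2.4)]))
    win=np.zeros_like(l,bool);win[q[1]-70:q[1]+70,q[0]-60:q[0]+110]=1
    for lo,hi in((145,160),(60,145)):
        s=win&(C[...,2]>lo)&(C[...,2]<hi); P=C[s]
        vs,us=np.nonzero(s)
        if len(P): print(lo,hi,len(P),P.mean(0).round(1),us.min(),us.max(),vs.min(),vs.max(),P.min(0).round(),P.max(0).round())
```

```text
top plinth [280 186  19  24 294] [552.9 -18.6] [45.2 75.5] 19.2
[ 269  137  110  110 5692]
145 160 202 [ 599.2 -185.1  151.4] 323 378 153 197 [ 545. -293.  145.] [ 683. -122.  159.]
60 145 652 [ 627.7 -152.2   98.8] 316 377 153 199 [ 546. -293.   60.] [ 696. -106.  145.]
scene plinth [254 242  28  25 379] [553.6 -21. ] [44.6 72.9] 19.5
[ 178  229  120   85 5022]
145 160 178 [ 596.2 -154.5  150.5] 208 229 230 262 [ 547. -178.  145.] [ 640. -126.  156.]
60 145 1258 [ 637.8 -148.6   98.6] 208 244 238 301 [ 565. -185.   60.] [ 699. -109.  145.]
```

View pics/foot_top.png

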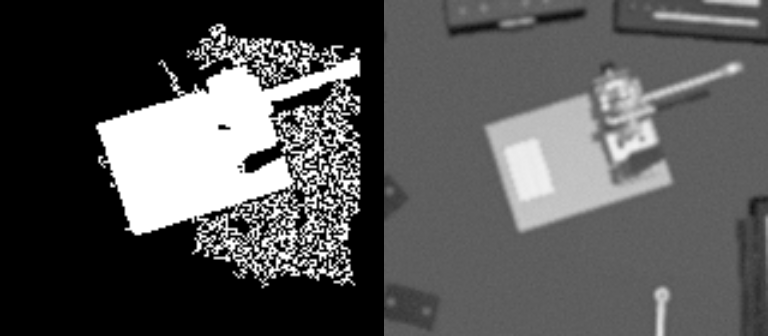

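```bash
cat >> h.py <<'E'
from scipy.spatial.transform import Rotation as Ro
def Rt(a,tilt=0):
    a=np.radians(a); R=np.array([[0,np.cos(a),np.sin(a)],[0,np.sin(a),-np.cos(a)],[-1,0,0]])
    return R@Ro.from_rotvec([0,0,tilt]).as_matrix()
def plan(wps,a=None,step=38,claw=0,tilt=0):
    s=get_state();p=np.array(s['tool_pos'],float);R=np.array(s['tcp_rot'],float)
    T=Rt(a,tilt) if a is not None else R
    print('t',s['time_s'],'pos',p.round(1),'F',np.round(s['force'],1),'w',round(float(s['width']),3),'yaw',np.degrees(np.arctan2(R[1,1],R[0,1])).round(1))
    rv=Ro.from_matrix(R.T@T).as_rotvec(); nr=int(np.ceil(np.linalg.norm(rv)/0.11)) if np.linalg.norm(rv)>.004 else 0
    rows=[]
    for w in wps:
        w=np.array(w,float);n=max(1,int(np.ceil(np.linalg.norm(w-p)/step)));d=(w-p)/n
        for _ in range(n):
            i=len(rows); ang=rv/nr if i<nr else np.zeros(3)
            rows.append((R.T@d,ang))
            R=R@Ro.from_rotvec(ang).as_matrix();p=p+d
    for dp,an in rows: print('{"delta_pos":%s,"angular":%s,"claw":%g}'%([round(float(x),1) for x in dp],[round(float(x),3) for x in an],claw))
E
python3 - <<'E'
from h import *
plan([(460,-300,230),(470,60,230),(379,267,180)],-98.5)
E
```

```text
t 0.1 pos [ 156.8 -630.2  205.6] F [-1.1 -0.3  0.3] w 1.0 yaw -76.0
{"delta_pos":[-2.0, -20.6, -31.2],"angular":[0.098, 0.0, 0.0],"claw":0}
{"delta_pos":[-2.0, -23.6, -29.0],"angular":[0.098, 0.0, 0.0],"claw":0}
{"delta_pos":[-2.0, -26.3, -26.6],"angular":[0.098, 0.0, 0.0],"claw":0}
{"delta_pos":[-2.0, -28.8, -23.9],"angular":[0.098, 0.0, 0.0],"claw":0}
{"delta_pos":[-2.0, -30.9, -20.9],"angular":[0.0, 0.0, 0.0],"claw":0}
{"delta_pos":[-2.0, -30.9, -20.9],"angular":[0.0, 0.0, 0.0],"claw":0}
{"delta_pos":[-2.0, -30.9, -20.9],"angular":[0.0, 0.0, 0.0],"claw":0}
{"delta_pos":[-2.0, -30.9, -20.9],"angular":[0.0, 0.0, 0.0],"claw":0}
{"delta_pos":[-2.0, -30.9, -20.9],"angular":[0.0, 0.0, 0.0],"claw":0}
{"delta_pos":[-2.0, -30.9, -20.9],"angular":[0.0, 0.0, 0.0],"claw":0}
{"delta_pos":[-2.0, -30.9, -20.9],"angular":[0.0, 0.0, 0.0],"claw":0}
{"delta_pos":[-2.0, -30.9, -20.9],"angular":[0.0, 0.0, 0.0],"claw":0}
{"delta_pos":[0.0, -35.8, 4.3],"angular":[0.0, 0.0, 0.0],"claw":0}
{"delta_pos":[0.0, -35.8, 4.3],"angular":[0.0, 0.0, 0.0],"claw":0}
{"delta_pos":[0.0, -35.8, 4.3],"angular":[0.0, 0.0
[... 261 characters left out ...]
.0, 0.0, 0.0],"claw":0}
{"delta_pos":[0.0, -35.8, 4.3],"angular":[0.0, 0.0, 0.0],"claw":0}
{"delta_pos":[0.0, -35.8, 4.3],"angular":[0.0, 0.0, 0.0],"claw":0}
{"delta_pos":[0.0, -35.8, 4.3],"angular":[0.0, 0.0, 0.0],"claw":0}
{"delta_pos":[7.1, -27.3, 17.2],"angular":[0.0, 0.0, 0.0],"claw":0}
{"delta_pos":[7.1, -27.3, 17.2],"angular":[0.0, 0.0, 0.0],"claw":0}
{"delta_pos":[7.1, -27.3, 17.2],"angular":[0.0, 0.0, 0.0],"claw":0}
{"delta_pos":[7.1, -27.3, 17.2],"angular":[0.0, 0.0, 0.0],"claw":0}
{"delta_pos":[7.1, -27.3, 17.2],"angular":[0.0, 0.0, 0.0],"claw":0}
{"delta_pos":[7.1, -27.3, 17.2],"angular":[0.0, 0.0, 0.0],"claw":0}
{"delta_pos":[7.1, -27.3, 17.2],"angular":[0.0, 0.0, 0.0],"claw":0}
```

Emit:
send_rows --plan '[{"delta_pos": [-2, -20, -31], "angular": [0.098, 0, 0], "claw": 0}, {"delta_pos": [-2, -24, -29], "angular": [0.098, 0, 0], "claw": 0}, {"delta_pos": [-2, -26, -27], "angular": [0.098, 0, 0], "claw": 0}, {"delta_pos": [-2, -29, -24], "angular": [0.098, 0, 0], "claw": 0}, {"delta_pos": [-2, -31, -21], "angular": [0, 0, 0], "claw": 0}, {"delta_pos": [-2, -31, -21], "angular": [0, 0, 0], "claw": 0}, {"delta_pos": [-2, -31, -21], "angular": [0, 0, 0], "claw": 0}, {"delta_pos": [-2, -31, -21], "angular": [0, 0, 0], "claw": 0}, {"delta_pos": [-2, -31, -21], "angular": [0, 0, 0], "claw": 0}, {"delta_pos": [-2, -31, -21], "angular": [0, 0, 0], "claw": 0}, {"delta_pos": [-2, -31, -21], "angular": [0, 0, 0], "claw": 0}, {"delta_pos": [-2, -31, -21], "angular": [0, 0, 0], "claw": 0}]'

```text
time_s: 1.1
tool_pos: [467.4, -298.3, 221.8]
tcp_rot: [[-0.014, -0.191, -0.982], [0.005, -0.982, 0.191], [-1.0, -0.002, 0.014]]
force: [0.1, -1.1, 1.3]
width: 0.999
```

Run:
```python
from h import *
plan([(470,60,230),(379,267,160)],-98.5,step=40)
```

```text
t 1.1 pos [ 467.4 -298.3  221.8] F [ 0.1 -1.1  1.3] w 0.999 yaw -101.0
{"delta_pos":[-0.7, -39.1, 7.3],"angular":[-0.044, 0.014, 0.003],"claw":0}
{"delta_pos":[-0.9, -39.4, 5.6],"angular":[0.0, 0.0, 0.0],"claw":0}
{"delta_pos":[-0.9, -39.4, 5.6],"angular":[0.0, 0.0, 0.0],"claw":0}
{"delta_pos":[-0.9, -39.4, 5.6],"angular":[0.0, 0.0, 0.0],"claw":0}
{"delta_pos":[-0.9, -39.4, 5.6],"angular":[0.0, 0.0, 0.0],"claw":0}
{"delta_pos":[-0.9, -39.4, 5.6],"angular":[0.0, 0.0, 0.0],"claw":0}
{"delta_pos":[-0.9, -39.4, 5.6],"angular":[0.0, 0.0, 0.0],"claw":0}
{"delta_pos":[-0.9, -39.4, 5.6],"angular":[0.0, 0.0, 0.0],"claw":0}
{"delta_pos":[-0.9, -39.4, 5.6],"angular":[0.0, 0.0, 0.0],"claw":0}
{"delta_pos":[11.7, -31.9, 20.1],"angular":[0.0, 0.0, 0.0],"claw":0}
{"delta_pos":[11.7, -31.9, 20.1],"angular":[0.0, 0.0, 0.0],"claw":0}
{"delta_pos":[11.7, -31.9, 20.1],"angular":[0.0, 0.0, 0.0],"claw":0}
{"delta_pos":[11.7, -31.9, 20.1],"angular":[0.0, 0.0, 0.0],"claw":0}
{"delta_pos":[11.7, -31.9, 20.1],"angular":[0.0, 0.0, 0.0],"claw":0}
{"delta_pos":[11.7, -31.9, 20.1],"angular":[0.0, 0.0, 0.0],"claw":0}
```

Emit:
send_rows --plan '[{"delta_pos": [-1, -39, 7], "angular": [-0.044, 0.014, 0.003], "claw": 0}, {"delta_pos": [-1, -39, 5.5], "angular": [0, 0, 0], "claw": 0}, {"delta_pos": [-1, -39, 5.5], "angular": [0, 0, 0], "claw": 0}, {"delta_pos": [-1, -39, 5.5], "angular": [0, 0, 0], "claw": 0}, {"delta_pos": [-1, -39, 5.5], "angular": [0, 0, 0], "claw": 0}, {"delta_pos": [-1, -39, 5.5], "angular": [0, 0, 0], "claw": 0}, {"delta_pos": [-1, -39, 5.5], "angular": [0, 0, 0], "claw": 0}, {"delta_pos": [-1, -39, 5.5], "angular": [0, 0, 0], "claw": 0}, {"delta_pos": [-1, -39, 5.5], "angular": [0, 0, 0], "claw": 0}, {"delta_pos": [12, -32, 20], "angular": [0, 0, 0], "claw": 0}, {"delta_pos": [12, -32, 20], "angular": [0, 0, 0], "claw": 0}, {"delta_pos": [12, -32, 20], "angular": [0, 0, 0], "claw": 0}]'

```text
time_s: 2.1
tool_pos: [426.8, 183.8, 193.6]
tcp_rot: [[0.008, -0.143, -0.99], [0.003, -0.99, 0.143], [-1.0, -0.004, -0.008]]
force: [0.5, -0.1, 0.3]
width: 0.998
```

Run:
```python
from h import *
plan([(379,267,160)],-98.5,step=38)
```

```text
t 2.1 pos [426.8 183.8 193.6] F [ 0.5 -0.1  0.3] w 0.998 yaw -98.2
{"delta_pos":[11.2, -25.1, 19.8],"angular":[0.005, -0.008, 0.004],"claw":0}
{"delta_pos":[11.2, -25.1, 19.9],"angular":[0.0, 0.0, 0.0],"claw":0}
{"delta_pos":[11.2, -25.1, 19.9],"angular":[0.0, 0.0, 0.0],"claw":0}
```

Emit:
send_rows --plan '[{"delta_pos": [11, -25, 20], "angular": [0, -0.008, 0], "claw": 0}, {"delta_pos": [11, -25, 20], "angular": [0, 0, 0], "claw": 0}, {"delta_pos": [10, -23, 18], "angular": [0, 0, 0], "claw": 0}, {"delta_pos": [0, 0, 0], "angular": [0, 0, 0], "claw": 0}]'

```text
time_s: 2.43
tool_pos: [370.3, 274.9, 158.4]
tcp_rot: [[-0.004, -0.13, -0.991], [0.006, -0.991, 0.13], [-1.0, -0.005, 0.005]]
force: [-1.0, 0.1, 0.0]
width: 1.002
```

```bash
cat >> h.py <<'E'
def wrist(tag,z,hue=(100,130)):
    cp=camera_params("wrist");p,d=snapshot("wrist");cv2.imwrite(f"pics/{tag}.png",p)
    np.savez(tag+".npz",p=p,d=d,**{k:np.array(v) for k,v in cp.items()})
    hsv=cv2.cvtColor(p,cv2.COLOR_BGR2HSV)
    m=((hsv[...,0]>hue[0])&(hsv[...,0]<hue[1])&(hsv[...,1]>110)&(hsv[...,2]>40)).astype(np.uint8)
    k,l,st,ce=cv2.connectedComponentsWithStats(m)
    for i in range(1,k):
        if st[i,4]>1500: print(ce[i].round(),st[i],*[np.round(x,1) for x in rect_of_mask(cp,l==i,z)])
    return p,d,cp
E
python3 - <<'E'
from h import *
s=get_state();print(np.round(s['tool_pos'],1))
wrist("w1",10)
E
```

```text
[370.3 274.9 158.4]
[195.  16.] [ 164    0   60   39 1774] [539.1 331.7] [28.1 52.4] 79.4
[285. 179.] [ 261  142   49   75 3382] [379.3 269.1] [50.3 79.1] 172.4
```

View pics/w1.png

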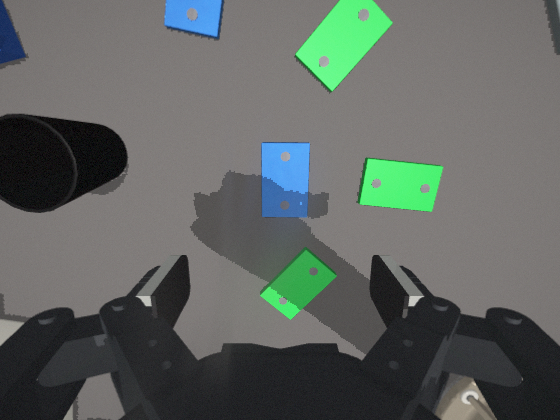

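The wrist view shows the near blue plate at (285,179), with greens at (400,185), (345,40) and (298,284), and the cup at (70,160). The choice holds.

Run:
```python
from h import *
plan([(379,269,40),(379,269,2)],-97.6,step=36)
```

```text
t 2.4833 pos [372.1 272.7 158.9] F [0.7 0.8 0.4] w 1.003 yaw -97.6
{"delta_pos":[29.7, 0.8, -1.9],"angular":[0.0, 0.004, 0.004],"claw":0}
{"delta_pos":[29.7, 0.7, -1.8],"angular":[0.0, 0.0, 0.0],"claw":0}
{"delta_pos":[29.7, 0.7, -1.8],"angular":[0.0, 0.0, 0.0],"claw":0}
{"delta_pos":[29.7, 0.7, -1.8],"angular":[0.0, 0.0, 0.0],"claw":0}
{"delta_pos":[19.0, -0.0, 0.0],"angular":[0.0, 0.0, 0.0],"claw":0}
{"delta_pos":[19.0, -0.0, 0.0],"angular":[0.0, 0.0, 0.0],"claw":0}
```

Emit:
send_rows --plan '[{"delta_pos": [30, 0, -1.5], "angular": [0, 0.004, 0.004], "claw": 0}, {"delta_pos": [30, 0, -1.5], "angular": [0, 0, 0], "claw": 0}, {"delta_pos": [30, 0.5, -2], "angular": [0, 0, 0], "claw": 0}, {"delta_pos": [24, 0, -1], "angular": [0, 0, 0], "claw": 0}, {"delta_pos": [0, 0, 0], "angular": [0, 0, 0], "claw": 0}]'

```text
time_s: 2.9
tool_pos: [384.2, 269.0, 43.4]
tcp_rot: [[0.009, -0.136, -0.991], [-0.0, -0.991, 0.136], [-1.0, -0.001, -0.009]]
force: [-0.2, -0.6, 0.4]
width: 0.997
```

Run:
```python
from h import *
plan([(379,269,2)],-97.6,step=16)
```

```text
t 2.9 pos [384.2 269.   43.4] F [-0.2 -0.6  0.4] w 0.997 yaw -97.8
{"delta_pos":[13.8, 0.3, 1.9],"angular":[-0.004, -0.009, 0.001],"claw":0}
{"delta_pos":[13.8, 0.2, 1.7],"angular":[0.0, 0.0, 0.0],"claw":0}
{"delta_pos":[13.8, 0.2, 1.7],"angular":[0.0, 0.0, 0.0],"claw":0}
```

Emit:
send_rows --plan '[{"delta_pos": [14, 0, 2], "angular": [0, -0.008, 0], "claw": 0}, {"delta_pos": [14, 0, 1.5], "angular": [0, 0, 0], "claw": 0}, {"delta_pos": [11, 0, 1], "angular": [0, 0, 0], "claw": 0}, {"delta_pos": [0, 0, 0], "angular": [0, 0, 0], "claw": 0}]'

```text
time_s: 3.23
tool_pos: [384.1, 266.4, 5.2]
tcp_rot: [[0.004, -0.143, -0.99], [-0.001, -0.99, 0.143], [-1.0, 0.0, -0.004]]
force: [0.2, 1.0, -0.4]
width: 1.002
```

Run:
```python
from h import *
plan([(379,269,1)],-97.6,step=16)
```

```text
t 3.2333 pos [384.1 266.4   5.2] F [ 0.2  1.  -0.4] w 1.002 yaw -98.2
{"delta_pos":[4.1, -1.9, 5.5],"angular":[-0.011, -0.004, -0.0],"claw":0}
```

Emit:
send_rows --plan '[{"delta_pos": [4, -2, 5.5], "angular": [-0.011, -0.004, 0], "claw": 0}, {"delta_pos": [0, 0, 0], "angular": [0, 0, 0], "claw": 0.1}, {"delta_pos": [0, 0, 0], "angular": [0, 0, 0], "claw": 0.3}]'

```text
time_s: 3.48
tool_pos: [380.9, 269.5, 3.2]
tcp_rot: [[0.003, -0.133, -0.991], [0.001, -0.991, 0.133], [-1.0, -0.001, -0.003]]
force: [0.3, 0.2, 0.1]
width: 0.778
```

Run:
```python
from h import *
plan([(379,269,1)],-97.6,step=16)
```

```text
t 3.4833 pos [380.9 269.5   3.2] F [0.3 0.2 0.1] w 0.778 yaw -97.7
{"delta_pos":[2.2, 0.8, 1.9],"angular":[0.0, 0.0, 0.0],"claw":0}
```

Emit:
send_rows --plan '[{"delta_pos": [4, 0.5, 2], "angular": [0, 0, 0], "claw": 0.3}, {"delta_pos": [1, 0, 0], "angular": [0, 0, 0], "claw": 0.5}, {"delta_pos": [0, 0, 0], "angular": [0, 0, 0], "claw": 1}, {"delta_pos": [0, 0, 0], "angular": [0, 0, 0], "claw": 1}, {"delta_pos": [0, 0, 0], "angular": [0, 0, 0], "claw": 1}, {"delta_pos": [0, 0, 0], "angular": [0, 0, 0], "claw": 1}]'

```text
time_s: 3.98
tool_pos: [380.3, 270.5, 0.0]
tcp_rot: [[0.007, -0.133, -0.991], [0.003, -0.991, 0.133], [-1.0, -0.004, -0.007]]
force: [0.6, 1.3, 0.9]
width: 0.013
```

Run:
```python
from h import *
s=get_state();print(np.round(s['tool_pos'],1),s['width'])
p,d,cp=wrist("w2",10)
```

```text
[380.3 270.5   0. ] 0.012982012778702427
[284. 221.] [ 237  180   93  111 7019] [395.4 266.3] [50.7 54.4] 50.6
```

View pics/w2.png

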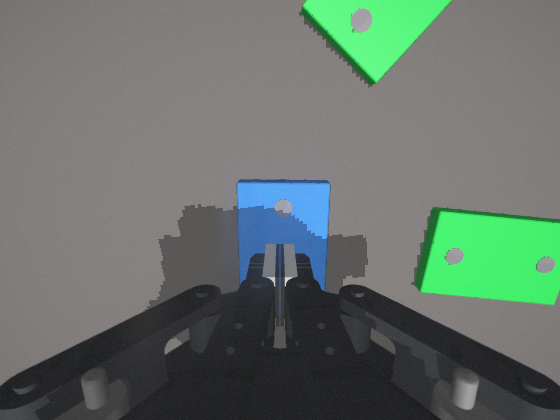

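The fingers shut on top of the plate at (280,250). They passed over it instead of gripping its sides, so I'll check tip heights from depth.

Run:
```python
from h import *
z=np.load("w2.npz");cp={k:z[k] for k in z.files};C=cloud(cp,z['d'])
for u,v in((284,190),(260,230),(310,230),(270,248),(290,248),(271,255),(290,255),(258,258),(305,258),(265,275),(295,275),(150,150)): print((u,v),C[v,u].round(1),z['d'][v,u])
z=np.load("w1.npz");cp={k:z[k] for k in z.files};C=cloud(cp,z['d'])
for u,v in((178,262),(185,260),(388,262),(160,290),(285,180),(250,120)): print((u,v),C[v,u].round(1))
s=get_state();print(s['force'],s['joint_torque'],s['ft_torque'])
```

```text
(284, 190) [412.7 263.9   9.4] 160.75458
(260, 230) [392.3 279.8   9.5] 166.62862
(310, 230) [388.5 252.6   9. ] 167.05775
(270, 248) [390.9 273.7  33.4] 143.65788
(290, 248) [389.9 264.3  33.9] 143.14471
(271, 255) [390.9 272.9  41.7] 135.69179
(290, 255) [389.5 264.5  40.9] 136.49611
(258, 258) [387.7 279.7  36. ] 142.26685
(305, 258) [385.1 257.9  36.6] 141.48131
(265, 275) [390.4 274.9  59. ] 119.19737
(295, 275) [389.7 263.2  60.4] 117.51692
(150, 150) [ 4.423e+02  3.333e+02 -1.000e-01] 164.88824
(178, 262) [386.8 315.8 207.9]
(185, 260) [383.5 316.3 198.9]
(388, 262) [374.9 227.7 206.7]
(160, 290) [386.2 315.4 229. ]
(285, 180) [377.9 268.9   8.8]
(250, 120) [443.  296.9  -0.7]
[-0.22419556 -0.29952276 -0.84706252] [ 2.97935207e-03 -3.53131914e+01 -3.93304020e+00 -1.62434882e+01
  1.89634832e-02 -1.82660145e-02  3.07875243e-04] [ 0.00565877 -0.01803448  0.01233847]
```

Run:
```python
from h import *
z=np.load("w2.npz");cp={k:z[k] for k in z.files};C=cloud(cp,z['d'])
for u in (268,272,290,294): 
  for v in range(234,256,3): print((u,v),C[v,u].round(1))
p=z['p'];cv2.imwrite('pics/w2c.png',cv2.resize(p[170:330,200:360],None,fx=3.7,fy=3.7,interpolation=cv2.INTER_CUBIC))
```

```text
(268, 234) [389.2 275.9   8.9]
(268, 237) [387.4 276.1   8.7]
(268, 240) [385.8 276.3   9.3]
(268, 243) [384.  276.6   9.2]
(268, 246) [391.2 274.7  31.3]
(268, 249) [391.2 274.5  35. ]
(268, 252) [391.  274.4  38.1]
(268, 255) [391.1 274.3  41.7]
(272, 234) [388.6 273.7   8.1]
(272, 237) [387.  274.    8.5]
(272, 240) [385.9 274.1  10.3]
(272, 243) [383.8 274.4   9.5]
(272, 246) [390.5 272.9  30.2]
(272, 249) [390.8 272.7  34.7]
(272, 252) [390.8 272.6  38.3]
(272, 255) [391.1 272.4  42.3]
(290, 234) [387.8 263.8   9.7]
(290, 237) [385.9 264.    9.1]
(290, 240) [383.9 264.3   8.5]
(290, 243) [382.  264.5   8.3]
(290, 246) [389.8 264.2  31.2]
(290, 249) [389.8 264.3  34.9]
(290, 252) [390.3 264.4  39.6]
(290, 255) [389.5 264.5  40.9]
(294, 234) [387.4 261.6   9.2]
(294, 237) [385.9 261.8   9.9]
(294, 240) [383.6 262.    8.6]
(294, 243) [382.3 262.3   9.7]
(294, 246) [380.4 262.5   9.3]
(294, 249) [389.7 262.5  35.2]
(294, 252) [389.2 262.6  37.7]
(294, 255) [389.4 262.8  41.3]
```

View pics/w2c.png

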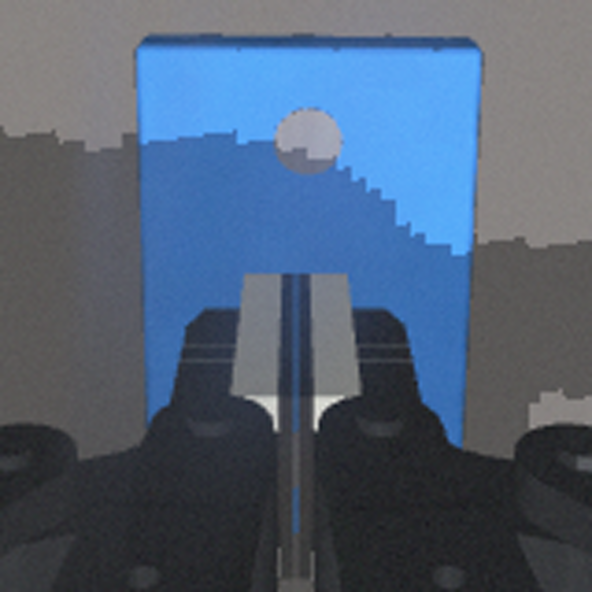

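Run:
```python
from h import *
p,d=snapshot("scene");cp=camera_params("scene")
np.savez("scene1.npz",p=p,d=d,**{k:np.array(v) for k,v in cp.items()})
K=np.array([[cp['fx'],0,cp['cx']],[0,cp['fy'],cp['cy']],[0,0,1.]])
s=get_state()
for q in [(380,270,0),(380,270,30)]: print(cv2.projectPoints(np.array([q],float),cp['rvec'],cp['tvec'],K,cp['distortion'])[0].ravel())
cv2.imwrite('pics/s1.png',cv2.resize(p[100:260,260:420],None,fx=3.7,fy=3.7,interpolation=cv2.INTER_CUBIC))
w=camera_params("wrist");R=cv2.Rodrigues(w['rvec'])[0];print('cam pos',-R.T@w['tvec'],'axis',R[2],np.round(s['tool_pos'],1))
```

```text
[344.64869978 193.43225256]
[346.0457025  186.37440588]
cam pos [446.06424998 261.26184371 166.93117611] axis [-0.2602348   0.03843594 -0.96478004] [380.3 270.5  -0. ]
```

View pics/s1.png

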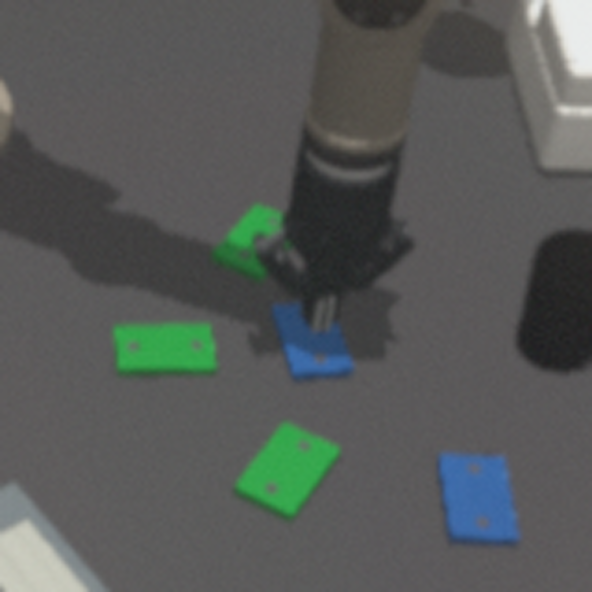

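TCP reads 0 with no contact force, yet the shut tips are at z≈30 in depth, and in the earlier picture the open tips were 40 mm above the reported TCP. So the real tips sit about 28 mm behind the reported TCP when shut. I'll reopen and go lower, watching the force.

Emit:
send_rows --plan '[{"delta_pos": [-5, 0, 0], "angular": [0, 0, 0], "claw": 0.2}, {"delta_pos": [0, 0, 0], "angular": [0, 0, 0], "claw": 0.2}, {"delta_pos": [0, 0, 0], "angular": [0, 0, 0], "claw": 0.2}, {"delta_pos": [0, 0, 0], "angular": [0, 0, 0], "claw": 0.2}, {"delta_pos": [0, 0, 0], "angular": [0, 0, 0], "claw": 0.2}]'

```text
time_s: 4.5
tool_pos: [380.4, 270.6, 5.7]
tcp_rot: [[0.008, -0.133, -0.991], [0.003, -0.991, 0.133], [-1.0, -0.004, -0.007]]
force: [-0.6, -1.1, 0.4]
width: 0.708
```

Run:
```python
from h import *
plan([(379.5,269,-22)],-97.6,step=16,claw=.2)
wrist("w3",10)
z=np.load("w3.npz");C=cloud({k:z[k] for k in z.files},z['d'])
for u in (190,200,210,345,355,365):
  print(u,[C[v,u].round(0).tolist() for v in range(235,275,6)])
```

```text
t 4.5 pos [380.4 270.6   5.7] F [-0.6 -1.1  0.4] w 0.708 yaw -97.6
{"delta_pos":[13.9, 0.9, 0.5],"angular":[-0.001, -0.007, 0.004],"claw":0.2}
{"delta_pos":[13.9, 0.8, 0.4],"angular":[0.0, 0.0, 0.0],"claw":0.2}
[282. 242.] [  238   178    91   131 10723] [381.  268.9] [50.1 79.6] 172.2
190 [[390.0, 324.0, -0.0], [385.0, 325.0, -1.0], [381.0, 326.0, -2.0], [378.0, 327.0, -0.0], [392.0, 311.0, 43.0], [391.0, 310.0, 48.0], [395.0, 305.0, 63.0]]
200 [[388.0, 319.0, -2.0], [385.0, 319.0, -1.0], [381.0, 320.0, -2.0], [395.0, 305.0, 45.0], [395.0, 303.0, 52.0], [395.0, 302.0, 57.0], [395.0, 301.0, 62.0]]
210 [[388.0, 313.0, -1.0], [384.0, 313.0, -2.0], [380.0, 314.0, -1.0], [395.0, 300.0, 45.0], [395.0, 299.0, 53.0], [392.0, 300.0, 51.0], [390.0, 300.0, 54.0]]
345 [[377.0, 231.0, -2.0], [373.0, 231.0, -1.0], [369.0, 232.0, -0.0], [386.0, 239.0, 43.0], [383.0, 240.0, 44.0], [380.0, 240.0, 44.0], [377.0, 240.0, 45.0]]
355 [[376.0, 225.0, -1.0], [373.0, 226.0, -0.0], [369.0, 226.0, -0.0], [386.0, 235.0, 45.0], [386.0, 237.0, 51.0], [386.0, 238.0, 57.0], [386.0, 239.0, 62.0]]
365 [[375.0, 219.0, -1.0], [371.0, 219.0, -1.0], [368.0, 220.0, 0.0], [363.0, 220.0, -1.0], [381.0, 230.0, 43.0], [386.0, 234.0, 58.0], [386.0, 235.0, 62.0]]
```

View pics/w3.png

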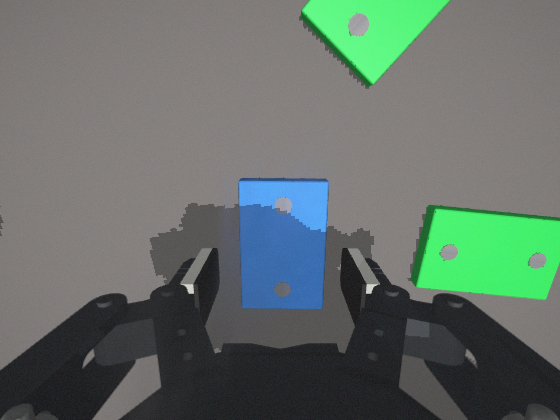

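The plate at (282,242) sits centred between the open fingers at (205,270) and (360,270). The tips are 35 mm above the reported TCP at this opening.

Emit:
send_rows --plan '[{"delta_pos": [14, 0.5, 0], "angular": [0, -0.004, 0.002], "claw": 0.2}, {"delta_pos": [12, 0.5, 0], "angular": [0, 0, 0], "claw": 0.2}, {"delta_pos": [5, 0, 0], "angular": [0, 0, 0], "claw": 0.2}, {"delta_pos": [0, 0, 0], "angular": [0, 0, 0], "claw": 0.2}]'

```text
time_s: 4.88
tool_pos: [381.5, 270.2, -25.7]
tcp_rot: [[0.005, -0.133, -0.991], [0.003, -0.991, 0.133], [-1.0, -0.004, -0.005]]
force: [0.2, 0.7, -1.1]
width: 0.798
```

Emit:
send_rows --plan '[{"delta_pos": [4.5, 0.5, 0], "angular": [0, 0, 0], "claw": 0.3}, {"delta_pos": [0, 0, 0], "angular": [0, 0, 0], "claw": 0.4}, {"delta_pos": [0, 0, 0], "angular": [0, 0, 0], "claw": 1}, {"delta_pos": [0, 0, 0], "angular": [0, 0, 0], "claw": 1}, {"delta_pos": [0, 0, 0], "angular": [0, 0, 0], "claw": 1}, {"delta_pos": [0, 0, 0], "angular": [0, 0, 0], "claw": 1}]'

```text
time_s: 5.38
tool_pos: [384.4, 269.9, -26.3]
tcp_rot: [[0.011, -0.133, -0.991], [0.0, -0.991, 0.133], [-1.0, -0.002, -0.011]]
force: [0.2, 0.4, -2.0]
width: 0.566
```

Emit:
send_rows --plan '[{"delta_pos": [-15, 0, 0], "angular": [0, -0.01, 0], "claw": 1}, {"delta_pos": [-30, 0, 0], "angular": [0, 0, 0], "claw": 1}, {"delta_pos": [-30, 0, 0], "angular": [0, 0, 0], "claw": 1}]'

```text
time_s: 5.63
tool_pos: [377.9, 265.5, 44.0]
tcp_rot: [[-0.015, -0.131, -0.991], [-0.007, -0.991, 0.132], [-1.0, 0.008, 0.014]]
force: [1.0, 1.1, -2.4]
width: 0.564
```

Run:
```python
from h import *
plan([(553,-20,50)],-71,step=38,claw=1)
p,d,cp=wrist("w4",10)
C=cloud(cp,d);hsv=cv2.cvtColor(p,cv2.COLOR_BGR2HSV)
m=((hsv[...,0]>100)&(hsv[...,0]<130)&(hsv[...,1]>110)&(hsv[...,2]>40))
m[:150]=0
print(np.median(C[m],0))
```

```text
t 5.6333 pos [377.9 265.5  44. ] F [ 1.   1.1 -2.4] w 0.564 yaw -97.6
{"delta_pos":[-0.8, 28.9, -23.4],"angular":[-0.093, 0.003, -0.001],"claw":1}
{"delta_pos":[-0.7, 30.9, -20.7],"angular":[-0.093, 0.003, -0.001],"claw":1}
{"delta_pos":[-0.7, 32.7, -17.7],"angular":[-0.093, 0.003, -0.001],"claw":1}
{"delta_pos":[-0.7, 34.2, -14.6],"angular":[-0.093, 0.003, -0.001],"claw":1}
{"delta_pos":[-0.7, 35.4, -11.4],"angular":[-0.093, 0.003, -0.001],"claw":1}
{"delta_pos":[-0.7, 36.3, -8.1],"angular":[0.0, 0.0, 0.0],"claw":1}
{"delta_pos":[-0.7, 36.3, -8.1],"angular":[0.0, 0.0, 0.0],"claw":1}
{"delta_pos":[-0.7, 36.3, -8.1],"angular":[0.0, 0.0, 0.0],"claw":1}
{"delta_pos":[-0.7, 36.3, -8.1],"angular":[0.0, 0.0, 0.0],"claw":1}
[280. 269.] [  224   196   112   153 14842] [341.1 270.2] [ 77.2 120.1] 172.5
[380.32497353 265.81403522  80.55140152]
```

View pics/w4.png

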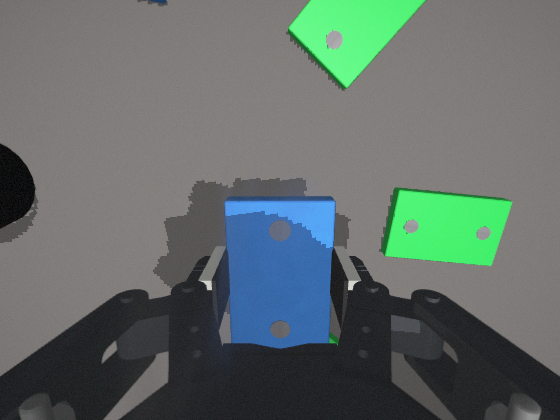

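The plate is held, with hole marks at (280,230) and (280,330). I'll compute its offset and tilt in the tool frame.

```bash
cat >> h.py <<'E'
def held(tag,R,pos):
    z=np.load(tag+".npz");cp={k:z[k] for k in z.files};p=z['p'];C=cloud(cp,z['d'])
    hsv=cv2.cvtColor(p,cv2.COLOR_BGR2HSV)
    m=((hsv[...,0]>100)&(hsv[...,0]<130)&(hsv[...,1]>110)&(hsv[...,2]>40))
    k,l,st,ce=cv2.connectedComponentsWithStats(m.astype(np.uint8)); i=1+np.argmax(st[1:,4]); x,y,w,h,_=st[i]
    P=C[l==i]; T=(P-pos)@R   # tool frame
    med=np.median(T[:,0]); T=T[abs(T[:,0]-med)<8]
    A=np.c_[T[:,1:],np.ones(len(T))];co=np.linalg.lstsq(A,T[:,0],rcond=None)[0]
    T=T[abs(A@co-T[:,0])<2]
    A=np.c_[T[:,1:],np.ones(len(T))];co=np.linalg.lstsq(A,T[:,0],rcond=None)[0]
    print('top at tool x',med.round(1),'slope y,z',co[:2].round(3))
    lo=np.percentile(T[:,1:],[.5,99.5],axis=0);print('tool y range',lo[:,0].round(1),'z range',lo[:,1].round(1))
    sub=(l!=i)[y:y+h,x:x+w]&(hsv[y:y+h,x:x+w,1]<110)
    kk,ll,s2,c2=cv2.connectedComponentsWithStats(sub.astype(np.uint8))
    for j in range(1,kk):
        if 100<s2[j,4]<900 and 8<s2[j,2]<35 and 8<s2[j,3]<35:
            u,v=c2[j]+[x,y]; print('hole',(round(u),round(v)),((C[int(v),int(u)]-pos)@R).round(1))
E
python3 - <<'E'
from h import *
s=get_state()
held("w4",np.array(s['tcp_rot']),np.array(s['tool_pos']));print(s['tool_pos'])
E
```

```text
top at tool x -31.4 slope y,z [-0.007 -0.018]
tool y range [-21.7  27.1] z range [-31.6  43.6]
hole (280, 230) [-32.2   2.4 -18.1]
hole (280, 329) [-32.1   2.3  33.9]
[381.36592062 268.08848277  49.09751376]
```

Run:
```python
from h import *
plan([(557,-18,40)],-71,step=39,claw=1)
```

```text
t 5.6833 pos [381.4 268.1  49.1] F [0.7 0.8 1. ] w 0.566 yaw -97.6
{"delta_pos":[1.0, 28.9, -23.5],"angular":[-0.093, 0.001, -0.0],"claw":1}
{"delta_pos":[1.0, 31.0, -20.8],"angular":[-0.093, 0.001, -0.0],"claw":1}
{"delta_pos":[1.0, 32.8, -17.8],"angular":[-0.093, 0.001, -0.0],"claw":1}
{"delta_pos":[1.0, 34.3, -14.7],"angular":[-0.093, 0.001, -0.0],"claw":1}
{"delta_pos":[1.0, 35.5, -11.4],"angular":[-0.093, 0.001, -0.0],"claw":1}
{"delta_pos":[1.0, 36.4, -8.1],"angular":[0.0, 0.0, 0.0],"claw":1}
{"delta_pos":[1.0, 36.4, -8.1],"angular":[0.0, 0.0, 0.0],"claw":1}
{"delta_pos":[1.0, 36.4, -8.1],"angular":[0.0, 0.0, 0.0],"claw":1}
{"delta_pos":[1.0, 36.4, -8.1],"angular":[0.0, 0.0, 0.0],"claw":1}
```

Emit:
send_rows --plan '[{"delta_pos": [1, 29, -23.5], "angular": [-0.093, 0, 0], "claw": 1}, {"delta_pos": [1, 31, -21], "angular": [-0.093, 0, 0], "claw": 1}, {"delta_pos": [1, 33, -18], "angular": [-0.093, 0, 0], "claw": 1}, {"delta_pos": [1, 34, -15], "angular": [-0.093, 0, 0], "claw": 1}, {"delta_pos": [1, 35.5, -11.5], "angular": [-0.093, 0, 0], "claw": 1}, {"delta_pos": [1, 36.5, -8], "angular": [0, 0, 0], "claw": 1}, {"delta_pos": [1, 36.5, -8], "angular": [0, 0, 0], "claw": 1}, {"delta_pos": [1, 36, -8], "angular": [0, 0, 0], "claw": 1}, {"delta_pos": [1, 30, -6], "angular": [0, 0, 0], "claw": 1}, {"delta_pos": [0, 0, 0], "angular": [0, 0, 0], "claw": 1}, {"delta_pos": [0, 0, 0], "angular": [0, 0, 0], "claw": 1}]'

```text
time_s: 6.6
tool_pos: [566.7, -18.1, 36.8]
tcp_rot: [[-0.0, 0.357, -0.934], [0.004, -0.934, -0.357], [-1.0, -0.004, -0.001]]
force: [-0.5, 0.7, -2.1]
width: 0.563
```

Run:
```python
from h import *
plan([(557,-18,25)],-71,step=20,claw=1)
s=get_state()
p,d,cp=wrist("w5",10)
s2=get_state();print(s2['tool_pos'])
held("w5",np.array(s['tcp_rot']),np.array(s['tool_pos']))
# refined stand measure from this view
C=cloud(cp,d)
np.save('w5C.npy',C)
```

```text
t 6.6 pos [566.7 -18.1  36.8] F [-0.5  0.7 -2.1] w 0.563 yaw -69.1
{"delta_pos":[11.8, -3.5, 9.1],"angular":[0.034, -0.001, 0.004],"claw":1}
[279. 269.] [  224   197   111   152 14756] [536.  -29.3] [ 74.2 114.1] 21.1
[566.71886749 -19.19975898  36.71209761]
top at tool x -36.5 slope y,z [-0.    -0.009]
tool y range [-24.8  24. ] z range [-34.3  40.8]
hole (279, 230) [-36.4  -0.6 -20.6]
hole (280, 329) [-37.2  -0.6  30.8]
```

View pics/w5.png

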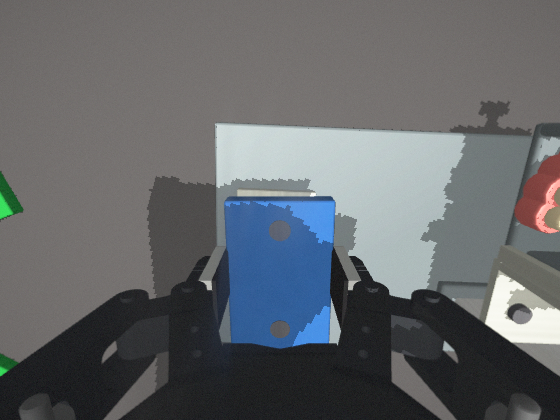

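The plate is held over the plinth, whose far edge peeks out at (275,193). The foot's front edge runs from (216,124) to (530,134), so I'll measure the stand from those edges.

Run:
```python
from h import *
z=np.load("w5.npz");cp={k:z[k] for k in z.files};g=z['p'].min(2).astype(float)
g=cv2.GaussianBlur(g,(3,3),0)
F=[]
for u in range(228,430,3):
    col=np.diff(g[105:145,u]);F.append((u,105+np.argmax(col)+.5))
L=[]
for v in range(132,172,2):
    r=np.diff(g[v,200:230]);L.append((200+np.argmax(r)+.5,v))
def fit(q,zz):
    P=toplane(cp,q,zz)[:,:2].astype(np.float32)
    vx,vy,x,y=cv2.fitLine(P,cv2.DIST_HUBER,0,.01,.01).ravel(); 
    r=np.abs((P-[x,y])@np.array([-vy,vx]));print('res',np.median(r),r.max());return np.array([x,y]),np.array([vx,vy])
a,da=fit(F,12);b,db=fit(L,12)
yaw=np.degrees(np.arctan2(da[1],da[0]))%180-90;print('yaw from front',yaw,'from left',np.degrees(np.arctan2(db[1],db[0]))%180)
t=np.linalg.solve(np.c_[da,-db],b-a);c=a+t[0]*da
th=np.radians(yaw);ex=np.array([np.cos(th),np.sin(th)]);ey=np.array([-ex[1],ex[0]])
print('corner',c,'plinth',c-80*ex-40*ey,'bolt',c-80*ex-185*ey)
# sanity with pixel corners seen
p=z['p'];print(F[0],F[-1],L[0],L[-1])
```

```text
res 0.15120085 0.758403
res 0.00017713167 0.61926264
yaw from front 18.647446 from left 17.643888
corner [615.4226    42.647377] plinth [552.41205  -20.832306] bolt [ 598.77496 -158.22038]
(228, np.float64(123.5)) (429, np.float64(131.5)) (np.float64(215.5), 132) (np.float64(215.5), 170)
```

Run:
```python
from h import *
plan([(557.6,-19.5,2)],-71.4,step=15,claw=1)
```

```text
t 6.65 pos [566.7 -19.2  36.7] F [ 1.2 -0.7 -2.7] w 0.566 yaw -69.1
{"delta_pos":[11.6, -1.0, 2.9],"angular":[0.04, -0.001, 0.003],"claw":1}
{"delta_pos":[11.6, -0.9, 2.9],"angular":[0.0, 0.0, 0.0],"claw":1}
{"delta_pos":[11.6, -0.9, 2.9],"angular":[0.0, 0.0, 0.0],"claw":1}
```

Emit:
send_rows --plan '[{"delta_pos": [11, -1, 3], "angular": [0.04, 0, 0.003], "claw": 1}, {"delta_pos": [11, -1, 3], "angular": [0, 0, 0], "claw": 1}, {"delta_pos": [11, -1, 3], "angular": [0, 0, 0], "claw": 1}, {"delta_pos": [0, 0, 0], "angular": [0, 0, 0], "claw": 1}, {"delta_pos": [0, 0, 0], "angular": [0, 0, 0], "claw": 1}]'

```text
time_s: 7.07
tool_pos: [553.7, -14.8, 0.4]
tcp_rot: [[-0.002, 0.326, -0.945], [0.001, -0.945, -0.326], [-1.0, -0.002, 0.001]]
force: [-0.1, 0.1, -1.8]
width: 0.562
```

Run:
```python
from h import *
plan([(557.6,-19.5,-7)],-71.4,step=15,claw=1)
```

```text
t 7.0667 pos [ 5.537e+02 -1.480e+01  4.000e-01] F [-0.1  0.1 -1.8] w 0.562 yaw -71.0
{"delta_pos":[7.4, 5.7, -2.1],"angular":[0.007, 0.001, 0.002],"claw":1}
```

Emit:
send_rows --plan '[{"delta_pos": [3, 4, -2], "angular": [0.007, 0, 0.002], "claw": 1}, {"delta_pos": [0, 0, 0], "angular": [0, 0, 0], "claw": 1}, {"delta_pos": [0, 0, 0], "angular": [0, 0, 0], "claw": 1}]'

```text
time_s: 7.32
tool_pos: [557.0, -16.4, -2.7]
tcp_rot: [[-0.001, 0.322, -0.947], [0.0, -0.947, -0.322], [-1.0, -0.0, 0.001]]
force: [0.7, -0.6, -2.4]
width: 0.566
```

Run:
```python
from h import *
plan([(557.6,-19.5,-8)],-71.4,step=15,claw=1)
```

```text
t 7.3167 pos [557.  -16.4  -2.7] F [ 0.7 -0.6 -2.4] w 0.566 yaw -71.2
{"delta_pos":[5.3, 3.1, 0.4],"angular":[0.0, 0.0, 0.0],"claw":1}
```

Emit:
send_rows --plan '[{"delta_pos": [2, 3, 0.5], "angular": [0, 0, 0], "claw": 1}, {"delta_pos": [0, 0.5, 0], "angular": [0, 0, 0], "claw": 1}, {"delta_pos": [3, 0, 0], "angular": [0, 0, 0], "claw": 1}, {"delta_pos": [0, 0, 0], "angular": [0, 0, 0], "claw": 1}]'

```text
time_s: 7.65
tool_pos: [559.4, -20.5, -6.8]
tcp_rot: [[0.002, 0.322, -0.947], [-0.0, -0.947, -0.322], [-1.0, 0.001, -0.002]]
force: [-0.0, -0.0, -2.4]
width: 0.569
```

Run:
```python
from h import *
plan([(557.6,-19.5,-8.5)],-71.4,step=15,claw=1)
```

```text
t 7.65 pos [559.4 -20.5  -6.8] F [-0.  -0.  -2.4] w 0.569 yaw -71.2
{"delta_pos":[1.6, -1.5, 1.4],"angular":[0.0, 0.0, 0.0],"claw":1}
```

Emit:
send_rows --plan '[{"delta_pos": [1, -1, 1], "angular": [0, 0, 0], "claw": 1}, {"delta_pos": [1.5, 0, 0], "angular": [0, 0, 0], "claw": 1}, {"delta_pos": [0, 0, 0], "angular": [0, 0, 0], "claw": 1}]'

```text
time_s: 7.9
tool_pos: [558.5, -20.0, -9.1]
tcp_rot: [[0.003, 0.321, -0.947], [-0.0, -0.947, -0.321], [-1.0, 0.001, -0.002]]
force: [-0.2, -0.6, -1.5]
width: 0.561
```

Emit:
send_rows --plan '[{"delta_pos": [1, 0, 0], "angular": [0, 0, 0], "claw": 1}, {"delta_pos": [0, 0, 0], "angular": [0, 0, 0], "claw": 0.35}, {"delta_pos": [0, 0, 0], "angular": [0, 0, 0], "claw": 0.2}, {"delta_pos": [0, 0, 0], "angular": [0, 0, 0], "claw": 0.2}, {"delta_pos": [-10, 0, 0], "angular": [0, 0, 0], "claw": 0.2}, {"delta_pos": [-20, 0, 0], "angular": [0, 0, 0], "claw": 0.2}, {"delta_pos": [-30, 0, 0], "angular": [0, 0, 0], "claw": 0.2}, {"delta_pos": [-30, 0, 0], "angular": [0, 0, 0], "claw": 0.2}]'

```text
time_s: 8.57
tool_pos: [554.2, -19.4, 79.8]
tcp_rot: [[-0.008, 0.323, -0.946], [0.001, -0.946, -0.323], [-1.0, -0.004, 0.008]]
force: [0.3, 0.0, 0.5]
width: 0.801
```

Run:
```python
from h import *
s=get_state();print(s['time_s'],np.round(s['tool_pos'],1),s['width'])
p,d,cp=wrist("w6",28)
C=cloud(cp,d)
hsv=cv2.cvtColor(p,cv2.COLOR_BGR2HSV)
m=((hsv[...,0]>100)&(hsv[...,0]<130)&(hsv[...,1]>110)&(hsv[...,2]>40)); print(np.median(C[m],0))
```

```text
8.5667 [554.2 -19.4  79.8] 0.8009935011631709
[282. 213.] [ 249  164   68  101 6340] [555.6 -20.5] [50.2 79. ] 18.7
[556.20992893 -20.57949486  27.18699907]
```

View pics/w6.png

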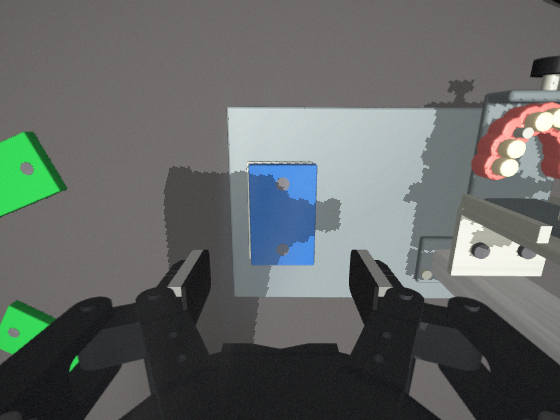

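The lower plate lies at (282,213) on the plinth, with a thin plinth sliver in front. I'll check its offset against the foot edges in the same picture.

```bash
cat >> h.py <<'E'
def fitl(cp,q,zz):
    P=toplane(cp,q,zz)[:,:2].astype(np.float32)
    vx,vy,x,y=cv2.fitLine(P,cv2.DIST_HUBER,0,.01,.01).ravel()
    r=np.abs((P-[x,y])@np.array([-vy,vx]));print('res',np.median(r).round(2),r.max().round(2));return np.array([x,y]),np.array([vx,vy])
def edgecols(g,us,v0,v1,sgn=1): return [(u,v0+np.argmax(sgn*np.diff(g[v0:v1,u]))+.5) for u in us]
def edgerows(g,vs,u0,u1,sgn=1): return [(u0+np.argmax(sgn*np.diff(g[v,u0:u1]))+.5,v) for v in vs]
def stand(cp,F,L):
    a,da=fitl(cp,F,12);b,db=fitl(cp,L,12)
    yaw=np.degrees(np.arctan2(da[1],da[0]))%180-90
    t=np.linalg.solve(np.c_[da,-db],b-a);c=a+t[0]*da
    th=np.radians(yaw);ex=np.array([np.cos(th),np.sin(th)]);ey=np.array([-ex[1],ex[0]])
    print('yaw',yaw.round(2),(np.degrees(np.arctan2(db[1],db[0]))%180).round(2),'origin',(c-80*ex-115*ey).round(1),'plinth',(c-80*ex-40*ey).round(1),'bolt',(c-80*ex-185*ey).round(1))
    return c,ex,ey
E
python3 - <<'E'
from h import *
z=np.load("w6.npz");cp={k:z[k] for k in z.files};g=cv2.GaussianBlur(z['p'].min(2).astype(float),(3,3),0)
F=edgecols(g,range(240,420,4),95,118);L=edgerows(g,range(118,160,2),215,245)
c,ex,ey=stand(cp,F,L)
B=edgecols(g,list(range(262,345,3)),285,310,-1);b,db=fitl(cp,B,12);print('back edge x rel',(b-(c-80*ex-115*ey))@ex)
mu=np.array([555.6,-20.5]);print('plate rel plinth', (mu-(c-80*ex-40*ey))@ex,(mu-(c-80*ex-40*ey))@ey)
hsv=cv2.cvtColor(z['p'],cv2.COLOR_BGR2HSV);m=((hsv[...,0]>100)&(hsv[...,0]<130)&(hsv[...,1]>110)&(hsv[...,2]>40))
print(rect_of_mask(cp,m,28))
E
```

```text
res 0.01 0.69
res 0.15 0.97
yaw 18.8 18.13 origin [576.4 -91.9] plinth [552.2 -20.9] bolt [ 598.9 -158.2]
res 0.0 1.0
back edge x rel -77.160576
plate rel plinth 3.3601361020817637 -0.7012577886547733
(array([555.58019045, -20.49872924]), array([50.20440194, 79.0194274 ]), np.float64(18.7215919842848))
```

Run:
```python
from h import *
plan([(563,324,90)],-108,step=39,claw=.2)
```

```text
t 8.6167 pos [558.8 -19.   86. ] F [1.9 0.6 2.9] w 0.799 yaw -71.2
{"delta_pos":[-0.4, -35.9, -12.7],"angular":[0.107, -0.0, -0.0],"claw":0.2}
{"delta_pos":[-0.5, -37.1, -8.8],"angular":[0.107, -0.0, -0.0],"claw":0.2}
{"delta_pos":[-0.5, -37.8, -4.8],"angular":[0.107, -0.0, -0.0],"claw":0.2}
{"delta_pos":[-0.5, -38.1, -0.7],"angular":[0.107, -0.0, -0.0],"claw":0.2}
{"delta_pos":[-0.5, -38.0, 3.3],"angular":[0.107, -0.0, -0.0],"claw":0.2}
{"delta_pos":[-0.4, -37.4, 7.4],"angular":[0.107, -0.0, -0.0],"claw":0.2}
{"delta_pos":[-0.4, -36.4, 11.3],"angular":[0.0, 0.0, 0.0],"claw":0.2}
{"delta_pos":[-0.4, -36.4, 11.3],"angular":[0.0, 0.0, 0.0],"claw":0.2}
{"delta_pos":[-0.4, -36.4, 11.3],"angular":[0.0, 0.0, 0.0],"claw":0.2}
```

Emit:
send_rows --plan '[{"delta_pos": [0, -36, -13], "angular": [0.107, 0, 0], "claw": 0.2}, {"delta_pos": [0, -37, -9], "angular": [0.107, 0, 0], "claw": 0.2}, {"delta_pos": [0, -38, -5], "angular": [0.107, 0, 0], "claw": 0.2}, {"delta_pos": [0, -38, -1], "angular": [0.107, 0, 0], "claw": 0.2}, {"delta_pos": [0, -38, 3], "angular": [0.107, 0, 0], "claw": 0.2}, {"delta_pos": [0, -37, 7], "angular": [0.107, 0, 0], "claw": 0.2}, {"delta_pos": [0, -36, 11], "angular": [0, 0, 0], "claw": 0.2}, {"delta_pos": [0, -36, 11], "angular": [0, 0, 0], "claw": 0.2}, {"delta_pos": [0, -30, 9], "angular": [0, 0, 0], "claw": 0.2}, {"delta_pos": [0, 0, 0], "angular": [0, 0, 0], "claw": 0.2}, {"delta_pos": [0, 0, 0], "angular": [0, 0, 0], "claw": 0.2}]'

```text
time_s: 9.53
tool_pos: [581.0, 328.9, 97.7]
tcp_rot: [[0.023, -0.35, -0.936], [0.005, -0.937, 0.35], [-1.0, -0.013, -0.02]]
force: [-0.1, -1.1, -0.5]
width: 0.796
```

Run:
```python
from h import *
s=get_state();print(s['time_s'],np.round(s['tool_pos'],1))
p,d,cp=wrist("w7",10)
plan([(567.5,324,-10)],-108,step=30,claw=.2)
```

```text
9.5333 [581.  328.9  97.7]
[289. 216.] [ 260  172   58   89 4734] [569.  325.2] [50.  79.6] 161.3
[ 80. 253.] [  30  203   99  104 2881] [601.5 516.1] [ 24.5 105.9] 7.6
t 9.5833 pos [580.5 329.9  98. ] F [-0.5  1.5  0.1] w 0.798 yaw -110.5
{"delta_pos":[26.9, 2.9, 3.0],"angular":[-0.043, -0.019, 0.014],"claw":0.2}
{"delta_pos":[27.0, 2.4, 2.6],"angular":[0.0, 0.0, 0.0],"claw":0.2}
{"delta_pos":[27.0, 2.4, 2.6],"angular":[0.0, 0.0, 0.0],"claw":0.2}
{"delta_pos":[27.0, 2.4, 2.6],"angular":[0.0, 0.0, 0.0],"claw":0.2}
```

View pics/w7.png

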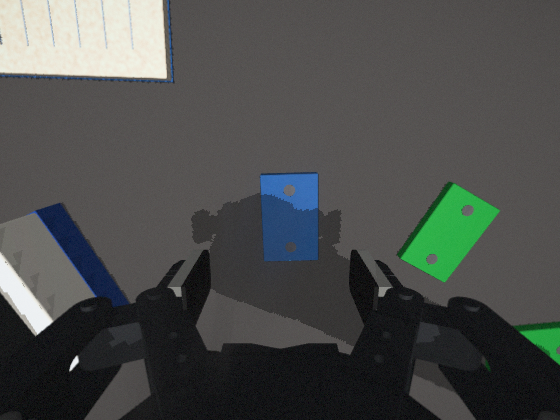

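The wrist view shows the second blue plate at (289,216) between the fingers, and a green at (448,232) well to the right.

Emit:
send_rows --plan '[{"delta_pos": [27, 2.5, 3], "angular": [-0.032, -0.019, 0.014], "claw": 0.2}, {"delta_pos": [27, 1.5, 3], "angular": [0, 0, 0], "claw": 0.2}, {"delta_pos": [27, 1.5, 3], "angular": [0, 0, 0], "claw": 0.2}, {"delta_pos": [20, 0.5, 1], "angular": [0, 0, 0], "claw": 0.2}, {"delta_pos": [0, 0, 0], "angular": [0, 0, 0], "claw": 0.2}]'

```text
time_s: 10.0
tool_pos: [574.6, 321.8, -2.0]
tcp_rot: [[0.008, -0.325, -0.946], [-0.0, -0.946, 0.325], [-1.0, -0.002, -0.007]]
force: [0.1, -0.0, -1.1]
width: 0.8
```

Run:
```python
from h import *
plan([(569,325.2,-29)],-108.7,step=12,claw=.2)
```

```text
t 10.0 pos [574.6 321.8  -2. ] F [ 0.1 -0.  -1.1] w 0.8 yaw -109.0
{"delta_pos":[9.0, -0.4, 2.2],"angular":[-0.005, -0.007, 0.002],"claw":0.2}
{"delta_pos":[9.0, -0.5, 2.1],"angular":[0.0, 0.0, 0.0],"claw":0.2}
{"delta_pos":[9.0, -0.5, 2.1],"angular":[0.0, 0.0, 0.0],"claw":0.2}
```

Emit:
send_rows --plan '[{"delta_pos": [9, -0.5, 2], "angular": [-0.005, -0.007, 0.002], "claw": 0.2}, {"delta_pos": [9, -0.5, 2], "angular": [0, 0, 0], "claw": 0.2}, {"delta_pos": [5, -0.5, 2], "angular": [0, 0, 0], "claw": 0.3}, {"delta_pos": [0, 0, 0], "angular": [0, 0, 0], "claw": 0.3}]'

```text
time_s: 10.33
tool_pos: [572.2, 321.5, -24.2]
tcp_rot: [[0.003, -0.326, -0.945], [-0.0, -0.945, 0.326], [-1.0, -0.0, -0.003]]
force: [-0.3, -1.6, -0.5]
width: 0.702
```

Run:
```python
from h import *
plan([(569,325.2,-29)],-108.7,step=12,claw=.2)
```

```text
t 10.3333 pos [572.2 321.5 -24.2] F [-0.3 -1.6 -0.5] w 0.702 yaw -109.0
{"delta_pos":[4.8, -2.5, 4.2],"angular":[-0.006, -0.003, 0.0],"claw":0.2}
```

Emit:
send_rows --plan '[{"delta_pos": [4, -2.5, 4], "angular": [0, -0.003, 0], "claw": 0.3}, {"delta_pos": [0.5, 0, 0.5], "angular": [0, 0, 0], "claw": 0.3}, {"delta_pos": [0, 0, 0], "angular": [0, 0, 0], "claw": 1}, {"delta_pos": [0, 0, 0], "angular": [0, 0, 0], "claw": 1}, {"delta_pos": [0, 0, 0], "angular": [0, 0, 0], "claw": 1}, {"delta_pos": [0, 0, 0], "angular": [0, 0, 0], "claw": 1}]'

```text
time_s: 10.83
tool_pos: [570.0, 327.0, -26.2]
tcp_rot: [[0.004, -0.325, -0.946], [0.002, -0.946, 0.325], [-1.0, -0.003, -0.003]]
force: [0.0, -0.8, -2.8]
width: 0.565
```

Gripped. Next I lift it and carry it to the plinth.

Emit:
send_rows --plan '[{"delta_pos": [-15, 0, 0], "angular": [0, -0.003, 0], "claw": 1}, {"delta_pos": [-30, 0, 0], "angular": [0, 0, 0], "claw": 1}, {"delta_pos": [-30, 0, 0], "angular": [0, 0, 0], "claw": 1}, {"delta_pos": [0, 0, 0], "angular": [0, 0, 0], "claw": 1}]'

```text
time_s: 11.17
tool_pos: [566.6, 325.0, 47.0]
tcp_rot: [[-0.008, -0.324, -0.946], [-0.001, -0.946, 0.324], [-1.0, 0.003, 0.007]]
force: [1.9, 1.4, -1.8]
width: 0.564
```

Run:
```python
from h import *
plan([(556,-17,50)],-71.4,step=39,claw=1)
```

```text
t 11.1667 pos [566.6 325.   47. ] F [ 1.9  1.4 -1.8] w 0.564 yaw -108.9
{"delta_pos":[-0.3, 36.3, -11.2],"angular":[-0.109, 0.001, -0.0],"claw":1}
{"delta_pos":[-0.3, 37.3, -7.2],"angular":[-0.109, 0.001, -0.0],"claw":1}
{"delta_pos":[-0.3, 37.9, -3.1],"angular":[-0.109, 0.001, -0.0],"claw":1}
{"delta_pos":[-0.3, 38.0, 1.1],"angular":[-0.109, 0.001, -0.0],"claw":1}
{"delta_pos":[-0.3, 37.7, 5.2],"angular":[-0.109, 0.001, -0.0],"claw":1}
{"delta_pos":[-0.3, 36.9, 9.3],"angular":[-0.109, 0.001, -0.0],"claw":1}
{"delta_pos":[-0.3, 35.6, 13.2],"angular":[0.0, 0.0, 0.0],"claw":1}
{"delta_pos":[-0.3, 35.6, 13.2],"angular":[0.0, 0.0, 0.0],"claw":1}
{"delta_pos":[-0.3, 35.6, 13.2],"angular":[0.0, 0.0, 0.0],"claw":1}
```

Emit:
send_rows --plan '[{"delta_pos": [0, 36, -11], "angular": [-0.107, 0, 0], "claw": 1}, {"delta_pos": [0, 37, -7], "angular": [-0.107, 0, 0], "claw": 1}, {"delta_pos": [0, 38, -3], "angular": [-0.107, 0, 0], "claw": 1}, {"delta_pos": [0, 38, 1], "angular": [-0.107, 0, 0], "claw": 1}, {"delta_pos": [0, 38, 5], "angular": [-0.107, 0, 0], "claw": 1}, {"delta_pos": [0, 37, 9], "angular": [-0.107, 0, 0], "claw": 1}, {"delta_pos": [0, 35, 13], "angular": [0, 0, 0], "claw": 1}, {"delta_pos": [0, 35, 13], "angular": [0, 0, 0], "claw": 1}, {"delta_pos": [0, 28, 10], "angular": [0, 0, 0], "claw": 1}, {"delta_pos": [0, 0, 0], "angular": [0, 0, 0], "claw": 1}, {"delta_pos": [0, 0, 0], "angular": [0, 0, 0], "claw": 1}]'

```text
time_s: 12.08
tool_pos: [555.4, -17.3, 38.9]
tcp_rot: [[-0.013, 0.345, -0.939], [0.006, -0.939, -0.345], [-1.0, -0.01, 0.01]]
force: [0.7, 0.9, -2.1]
width: 0.563
```

Run:
```python
from h import *
s=get_state()
p,d,cp=wrist("w8",10)
held("w8",np.array(s['tcp_rot']),np.array(s['tool_pos']))
plan([(556,-17,25)],-71.4,step=39,claw=1)
```

```text
[280. 259.] [  224   175   112   171 16570] [530.  -26.1] [ 73.7 128.1] 19.0
top at tool x -35.7 slope y,z [-0.002 -0.004]
tool y range [-24.8  24. ] z range [-37.2  40.7]
hole (234, 182) [ 28.2 -30.  -30.4]
hole (279, 224) [-36.   -0.6 -23.8]
hole (279, 323) [-36.8  -0.6  27.6]
t 12.1333 pos [555.2 -18.5  38.6] F [-1.  -1.  -2.4] w 0.566 yaw -69.8
{"delta_pos":[13.6, -1.0, -1.4],"angular":[0.027, 0.011, 0.008],"claw":1}
```

View pics/w8.png

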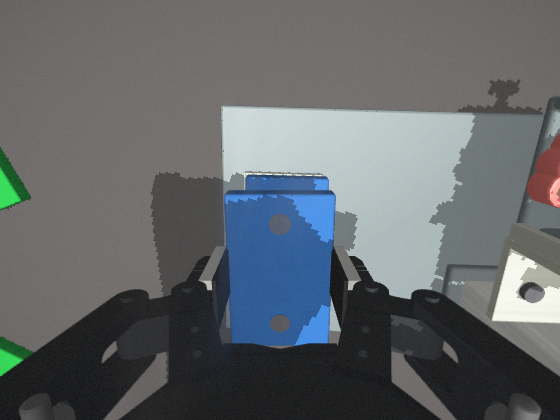

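The second plate is held at (279,270), with the lower plate showing just behind it at (287,183).

Emit:
send_rows --plan '[{"delta_pos": [9, 0.5, -1], "angular": [0.027, 0.011, 0.008], "claw": 1}, {"delta_pos": [9, 0.5, 0], "angular": [0, 0, 0], "claw": 1}, {"delta_pos": [7, 0.5, 0], "angular": [0, 0, 0], "claw": 1}, {"delta_pos": [0, 0, 0], "angular": [0, 0, 0], "claw": 1}, {"delta_pos": [0, 0, 0], "angular": [0, 0, 0], "claw": 1}]'

```text
time_s: 12.55
tool_pos: [556.1, -14.1, 11.1]
tcp_rot: [[-0.001, 0.326, -0.945], [0.003, -0.945, -0.326], [-1.0, -0.003, 0.0]]
force: [0.9, -0.3, -2.8]
width: 0.564
```

Run:
```python
from h import *
plan([(556.2,-20.6,5)],-71.4,step=39,claw=1)
```

```text
t 12.55 pos [556.1 -14.1  11.1] F [ 0.9 -0.3 -2.8] w 0.564 yaw -71.0
{"delta_pos":[6.1, 6.2, 2.1],"angular":[0.008, 0.0, 0.003],"claw":1}
```

Emit:
send_rows --plan '[{"delta_pos": [2, 5, 2], "angular": [0.006, 0, 0.003], "claw": 1}, {"delta_pos": [2, 1, 0], "angular": [0, 0, 0], "claw": 1}, {"delta_pos": [0, 0, 0], "angular": [0, 0, 0], "claw": 1}, {"delta_pos": [0, 0, 0], "angular": [0, 0, 0], "claw": 1}]'

```text
time_s: 12.88
tool_pos: [556.8, -18.8, 7.1]
tcp_rot: [[0.0, 0.323, -0.946], [0.001, -0.946, -0.323], [-1.0, -0.001, -0.0]]
force: [0.6, -0.4, -2.8]
width: 0.564
```

Run:
```python
from h import *
plan([(556.2,-20.6,2)],-71.4,step=39,claw=1)
```

```text
t 12.8833 pos [556.8 -18.8   7.1] F [ 0.6 -0.4 -2.8] w 0.564 yaw -71.1
{"delta_pos":[5.0, 1.5, 1.2],"angular":[0.005, -0.0, 0.001],"claw":1}
```

Emit:
send_rows --plan '[{"delta_pos": [2, 1.5, 1], "angular": [0.004, 0, 0], "claw": 1}, {"delta_pos": [2, 0, 0], "angular": [0, 0, 0], "claw": 1}, {"delta_pos": [0, 0, 0], "angular": [0, 0, 0], "claw": 1}, {"delta_pos": [0, 0, 0], "angular": [0, 0, 0], "claw": 1}]'

```text
time_s: 13.22
tool_pos: [557.0, -21.1, 3.3]
tcp_rot: [[0.002, 0.319, -0.948], [0.001, -0.948, -0.319], [-1.0, 0.0, -0.002]]
force: [-0.4, -0.4, -1.8]
width: 0.564
```

Run:
```python
from h import *
plan([(556.2,-20.6,1.5)],-71.4,step=39,claw=1)
```

```text
t 13.2167 pos [557.  -21.1   3.3] F [-0.4 -0.4 -1.8] w 0.564 yaw -71.4
{"delta_pos":[1.8, -0.7, 0.6],"angular":[0.0, 0.0, 0.0],"claw":1}
```

Emit:
send_rows --plan '[{"delta_pos": [1.5, -0.5, 0.5], "angular": [0, 0, 0], "claw": 1}, {"delta_pos": [1, 0, 0], "angular": [0, 0, 0], "claw": 1}, {"delta_pos": [0, 0, 0], "angular": [0, 0, 0], "claw": 1}]'

```text
time_s: 13.47
tool_pos: [556.5, -20.7, 1.6]
tcp_rot: [[0.002, 0.318, -0.948], [0.0, -0.948, -0.318], [-1.0, 0.0, -0.002]]
force: [0.6, 0.5, -3.0]
width: 0.565
```

Emit:
send_rows --plan '[{"delta_pos": [1.5, 0, 0], "angular": [0, 0, 0], "claw": 1}, {"delta_pos": [0.5, 0, 0], "angular": [0, 0, 0], "claw": 1}]'

```text
time_s: 13.63
tool_pos: [556.7, -20.7, 1.5]
tcp_rot: [[0.002, 0.318, -0.948], [-0.001, -0.948, -0.318], [-1.0, 0.002, -0.001]]
force: [-0.1, 0.7, -1.2]
width: 0.565
```

Seated: z stopped at 1.5 and the force dropped. I'll release and rise.

Emit:
send_rows --plan '[{"delta_pos": [0, 0, 0], "angular": [0, 0, 0], "claw": 0.35}, {"delta_pos": [0, 0, 0], "angular": [0, 0, 0], "claw": 0.2}, {"delta_pos": [0, 0, 0], "angular": [0, 0, 0], "claw": 0.2}, {"delta_pos": [-10, 0, 0], "angular": [0, 0, 0], "claw": 0.2}, {"delta_pos": [-20, 0, 0], "angular": [0, 0, 0], "claw": 0.2}, {"delta_pos": [-30, 0, 0], "angular": [0, 0, 0], "claw": 0.2}, {"delta_pos": [-35, 0, 0], "angular": [0, 0, 0], "claw": 0.2}, {"delta_pos": [-35, 0, 0], "angular": [0, 0, 0], "claw": 0.2}, {"delta_pos": [-30, 0, 0], "angular": [0, 0, 0], "claw": 0.2}, {"delta_pos": [0, 0, 0], "angular": [0, 0, 0], "claw": 0.2}, {"delta_pos": [0, 0, 0], "angular": [0, 0, 0], "claw": 0.2}]'

```text
time_s: 14.55
tool_pos: [557.7, -19.0, 172.7]
tcp_rot: [[0.006, 0.321, -0.947], [0.001, -0.947, -0.321], [-1.0, 0.001, -0.005]]
force: [1.1, -0.2, 0.3]
width: 0.801
```

Run:
```python
from h import *
s=get_state();print(s['time_s'],np.round(s['tool_pos'],1),s['width'])
p,d,cp=wrist("w9",38)
C=cloud(cp,d);hsv=cv2.cvtColor(p,cv2.COLOR_BGR2HSV)
m=((hsv[...,0]>100)&(hsv[...,0]<130)&(hsv[...,1]>110)&(hsv[...,2]>40)); print(np.median(C[m],0))
p2,d2=snapshot("scene");cp2=camera_params("scene");np.savez("scene2.npz",p=p2,d=d2,**{k:np.array(v) for k,v in cp2.items()})
cv2.imwrite('pics/s2.png',cv2.resize(p2[190:320,140:320],None,fx=4,fy=4,interpolation=cv2.INTER_CUBIC))
```

```text
14.55 [557.7 -19.  172.7] 0.8008902267678064
[281. 194.] [ 256  157   50   76 3519] [555.8 -20.5] [50.2 78.9] 18.2
[557.91586394 -21.49725264  37.22536016]
```

View pics/w9.png

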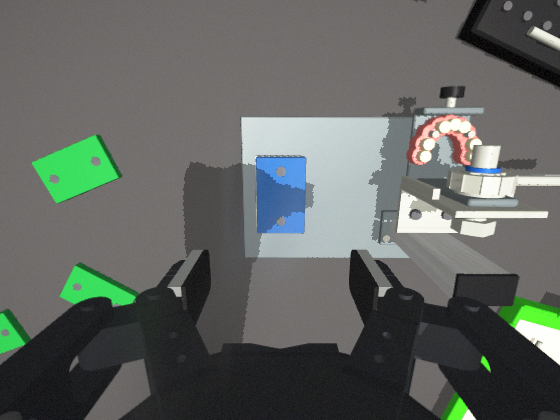

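View pics/s2.png

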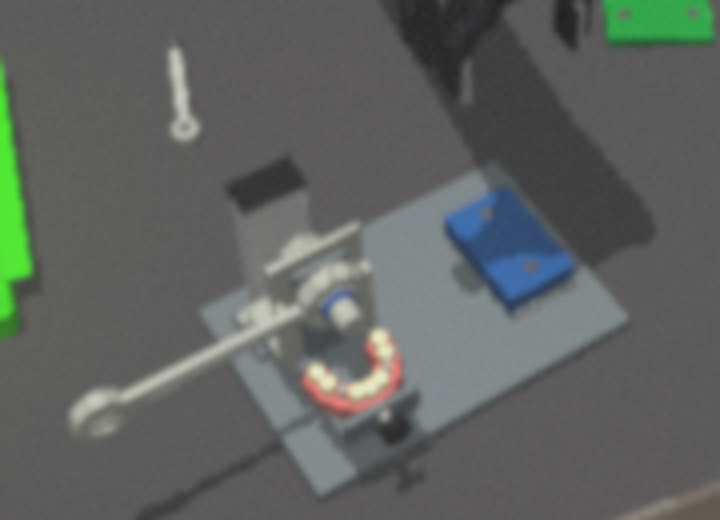

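The two plates are stacked on the plinth at (281,194). The bolt head shows at (473,228), the bracket top around (470,207) and the black mast cap at (486,288). The scene crop shows the spanner end at (97,412), raised slightly. Next I'll measure the gap and the spanner angle.

Run:
```python
from h import *
z=np.load("w9.npz");cp={k:z[k] for k in z.files};C=cloud(cp,z['d']);p=z['p']
g=cv2.GaussianBlur(p.min(2).astype(float),(3,3),0)
F=edgecols(g,range(255,380,4),105,130);L=edgerows(g,range(122,152,2),228,255)
c,ex,ey=stand(cp,F,L)
B=edgecols(g,list(range(262,345,3)),245,270,-1);b,db=fitl(cp,B,12);print('back edge x rel',(b-(c-80*ex-115*ey))@ex)
O=np.array([c[0]-78.6*ex[0]-115*ey[0],c[1]-78.6*ex[1]-115*ey[1]])
def st(P): Q=P[...,:2]-O; return np.stack([Q@ex,Q@ey,P[...,2]],-1)
S=st(C)
print('plate rel',st(np.array([[555.8,-20.5,38]])))
roi=np.zeros(p.shape[:2],bool);roi[170:315,380:]=1
cap=roi&(p.max(2)<60)&(abs(S[...,2]-152)<5)
if cap.sum(): print('cap',cap.sum(),np.percentile(S[cap],[1,50,99],axis=0).round(1))
br=roi&(abs(S[...,2]-152)<4)&(S[...,0]>5)&(S[...,0]<24); print('br',br.sum(),np.percentile(S[br],[2,50,98],axis=0).round(1))
hd=roi&(abs(S[...,0])<9)&(abs(S[...,1]+70)<25)&(S[...,2]>110)&(S[...,2]<142);print('head',hd.sum(),np.percentile(S[hd],[2,50,98],axis=0).round(1))
sp=(S[...,0]>24)&(S[...,0]<42)&(S[...,1]<-90)&(S[...,2]>90);Q=S[sp];print('sp',len(Q));print(np.polyfit(Q[:,1],Q[:,2],1) if len(Q)>20 else '')
z=np.load("scene2.npz");cp={k:z[k] for k in z.files};S=st(cloud(cp,z['d']))
sp=(S[...,0]>20)&(S[...,0]<46)&(S[...,1]<-110)&(S[...,1]>-230)&(S[...,2]>60)&(S[...,2]<220);Q=S[sp];print('sp scene',len(Q),np.polyfit(Q[:,1],Q[:,2],1),np.percentile(Q,[1,50,99],axis=0).round(0))
np.save('stand.npy',np.r_[O,ex])
print(O)
```

```text
res 0.01 1.0
res 0.13 0.72
yaw 18.68 17.76 origin [576.4 -91.9] plinth [552.4 -20.8] bolt [ 598.9 -158.2]
res 0.31 1.24
back edge x rel -77.84404
plate rel [[ 1.90957919 74.20045235 38.        ]]
cap 1721 [[-51.9 -87.8 148.7]
 [-38.3 -69.4 151.1]
 [-28.6 -46.8 152.5]]
br 750 [[ 12.5 -96.8 148.6]
 [ 15.1 -67.2 150.9]
 [ 17.2 -38.6 152.2]]
head 723 [[ -5.8 -78.8 118.8]
 [  0.3 -63.2 132.7]
 [  5.6 -55.6 137.8]]
sp 505
[5.88829235e-02 1.35935860e+02]
sp scene 363 [-2.24634392e-02  1.26560475e+02] [[  27. -227.  116.]
 [  36. -186.  131.]
 [  39. -112.  145.]]
[577.75995  -91.402145]
```

Run:
```python
from h import *
s=get_state()
for t,R,pos in(("w9",np.array(s['tcp_rot']),np.array([557.7,-19,172.7])),("w2",None,None)):
    z=np.load(t+".npz");cp={k:z[k] for k in z.files};C=cloud(cp,z['d'])
    if R is None: R=np.array([[0.007,-0.133,-0.991],[0.003,-0.991,0.133],[-1,-0.004,-0.007]]);pos=np.array([380.3,270.5,0])
    T=(C-pos)@R; m=np.zeros(T.shape[:2],bool);m[235:,100:460]=1
    for lo in range(-30,-120,-6):
        q=T[m&(T[...,0]<=lo)&(T[...,0]>lo-6)&(abs(T[...,1])<75)&(T[...,2]<30)&(T[...,2]>-45)]
        if len(q)>10: print(t,lo,len(q),'y',np.percentile(q[:,1],[1,99]).round(),'z min',np.percentile(q[:,2],[1,5,50]).round(1))
s=np.load('stand.npy');O,ex=s[:2],s[2:];ey=np.array([-ex[1],ex[0]])
z=np.load("scene2.npz");cp={k:z[k] for k in z.files};C=cloud(cp,z['d']);Q=C[...,:2]-O;S=np.stack([Q@ex,Q@ey,C[...,2]],-1)
for y in range(-110,-240,-12):
    q=S[(S[...,0]>20)&(S[...,0]<46)&(S[...,1]<y)&(S[...,1]>y-12)&(S[...,2]>60)];print(y-6,len(q),np.median(q,0).round(1) if len(q) else '')
```

```text
w9 -30 205 y [-38.  37.] z min [-10.5 -10.3  -0.4]
w9 -36 489 y [-47.  45.] z min [-10.9 -10.7  -6.3]
w9 -42 658 y [-48.  47.] z min [-11.  -10.8  -6.5]
w9 -48 683 y [-47.  47.] z min [-11.1 -10.8  -6.4]
w9 -54 837 y [-48.  47.] z min [-11.1 -10.8  -6.5]
w9 -60 744 y [-47.  46.] z min [-11.1 -10.9  -6.8]
w9 -66 779 y [-42.  42.] z min [-11.8 -11.4  -8.2]
w9 -72 979 y [-59.  58.] z min [-13.6 -13.2 -11.4]
w9 -78 2742 y [-57.  57.] z min [-13.1 -12.1  -7.9]
w9 -84 4216 y [-57.  56.] z min [-12.2 -11.8  -1.2]
w9 -90 711 y [-55.  55.] z min [-17.2 -16.9 -16. ]
w9 -96 3149 y [-36.  36.] z min [-17.4 -17.1 -15.6]
w9 -102 4341 y [-33.  32.] z min [-17.5 -17.1 -11.3]
w9 -108 4834 y [-29.  28.] z min [-17.6 -17.2 -15.4]
w9 -114 5531 y [-31.  30.] z min [-19.8 -19.4 -11.2]
w2 -30 305 y [-13.  13.] z min [-10.9 -10.7  -6.9]
w2 -36 341 y [-14.  13.] z min [-11.  -10.8  -6.7]
w2 -42 361 y [-14.  13.] z min [-10.9 -10.8  -7.3]
w2 -48 401 y [-14.  13.] z min [-11.  -10.8  -7. ]
w2 -54 245 y [-13.  13.] z min [-11.1 -10.9 -10.4]
w2 -60 632 y [-16.  16.] z min [-11.9 -11.6  -6.1]
w2 -66 1256 y [-30.  29.] z min [-13.4 -13.1 -11.3]
w2 -72 2245 y [-35.  34.] z min [-13.4 -13.  -11.4]
w2 -78 4279 y [-38.  38.] z min [-12.3 -12.   -6.5]
w2 -84 2639 y [-44.  43.] z min [-16.4 -14.  -11.1]
w2 -90 4441 y [-48.  47.] z min [-17.2 -16.9 -11.4]
w2 -96 6377 y [-47.  46.] z min [-17.2 -16.9  -9.8]
w2 -102 5016 y [-44.  43.] z min [-17.4 -17.  -11. ]
w2 -108 5781 y [-41.  41.] z min [-17.5 -17.2 -10.8]
w2 -114 5644 y [-31.  31.] z min [-19.9 -19.5 -11.2]
-116 27 [  36.  -115.4  130.4]
-128 29 [  36.4 -127.8  130.8]
-140 30 [  35.7 -139.7  131. ]
-152 30 [  36.  -151.8  131.7]
-164 29 [  35.7 -163.9  131.1]
-176 28 [  35.5 -176.   131.3]
-188 27 [  35.9 -187.7  132.1]
-200 48 [  36.5 -201.3  134. ]
-212 64 [  34.4 -212.1  130. ]
-224 51 [  35.1 -222.8  133.9]
-236 0
```

Run:
```python
from h import *
s=np.load('stand.npy');O,ex=s[:2],s[2:];ey=np.array([-ex[1],ex[0]])
t=O-6*ex-68.7*ey;print(t)
plan([(t[0],t[1],165)],-71.4,step=36,claw=.4)
```

```text
[ 594.083   -158.40399]
t 14.65 pos [557.5 -18.8 171.6] F [ 0.6 -0.2 -0.2] w 0.8 yaw -71.3
{"delta_pos":[1.3, 28.8, 2.0],"angular":[0.002, -0.004, -0.0],"claw":0.4}
{"delta_pos":[1.3, 28.8, 2.0],"angular":[0.0, 0.0, 0.0],"claw":0.4}
{"delta_pos":[1.3, 28.8, 2.0],"angular":[0.0, 0.0, 0.0],"claw":0.4}
{"delta_pos":[1.3, 28.8, 2.0],"angular":[0.0, 0.0, 0.0],"claw":0.4}
{"delta_pos":[1.3, 28.8, 2.0],"angular":[0.0, 0.0, 0.0],"claw":0.4}
```

Emit:
send_rows --plan '[{"delta_pos": [1, 29, 2], "angular": [0, -0.004, 0], "claw": 0.4}, {"delta_pos": [1, 29, 2], "angular": [0, 0, 0], "claw": 0.4}, {"delta_pos": [1, 29, 2], "angular": [0, 0, 0], "claw": 0.4}, {"delta_pos": [1, 28, 2], "angular": [0, 0, 0], "claw": 0.4}, {"delta_pos": [0, 20, 1.5], "angular": [0, 0, 0], "claw": 0.4}, {"delta_pos": [0, 0, 0], "angular": [0, 0, 0], "claw": 0.4}, {"delta_pos": [0, 0, 0], "angular": [0, 0, 0], "claw": 0.4}]'

```text
time_s: 15.23
tool_pos: [586.9, -151.3, 156.6]
tcp_rot: [[-0.017, 0.329, -0.944], [0.005, -0.944, -0.329], [-1.0, -0.01, 0.015]]
force: [-0.1, 0.9, 0.3]
width: 0.6
```

Run:
```python
from h import *
plan([(594.1,-158.4,150)],-71.4,step=36,claw=.4)
p,d,cp=wrist("w10",38)
s=np.load('stand.npy');O,ex=s[:2],s[2:];ey=np.array([-ex[1],ex[0]])
C=cloud(cp,d);Q=C[...,:2]-O;S=np.stack([Q@ex,Q@ey,C[...,2]],-1)
cap=(p.max(2)<60)&(abs(S[...,2]-152)<5)&(S[...,0]<-20)&(S[...,0]>-70);print('cap',cap.sum(),np.percentile(S[cap],[1,50,99],axis=0).round(1) if cap.sum() else '')
br=(abs(S[...,2]-151)<4)&(S[...,0]>5)&(S[...,0]<24); print('br',br.sum(),np.percentile(S[br],[2,50,98],axis=0).round(1))
hd=(abs(S[...,0])<9)&(abs(S[...,1]+70)<25)&(S[...,2]>110)&(S[...,2]<142);print('head',hd.sum(),np.percentile(S[hd],[2,50,98],axis=0).round(1))
```

```text
t 15.2333 pos [ 586.9 -151.3  156.6] F [-0.1  0.9  0.3] w 0.6 yaw -70.8
{"delta_pos":[6.4, 9.1, -4.6],"angular":[0.01, 0.015, 0.01],"claw":0.4}
[145. 179.] [ 111  138   67   83 4567] [557.  -24.2] [56.3 78.7] 17.3
cap 1661 [[-52.1 -88.5 149.2]
 [-41.5 -70.2 151.2]
 [-28.7 -47.8 152.6]]
br 957 [[ 12.3 -96.7 147.3]
 [ 15.2 -68.7 150.9]
 [ 17.2 -40.1 152.3]]
head 726 [[ -5.8 -79.7 123.6]
 [  0.9 -68.2 133.9]
 [  6.  -56.7 138.3]]
```

View pics/w10.png

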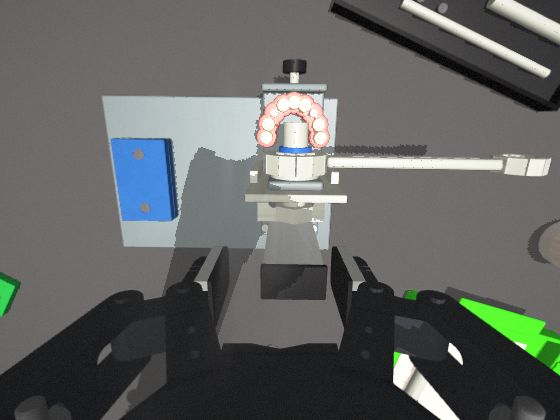

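The view shows the gap at (294,230) between the bracket (295,197) and the cap (293,280), with the spanner at (420,163) clear in front. The stand measurements agree: bolt y is about -68.3 in my frame, with x walls at -28.7 and 12.3.

Emit:
send_rows --plan '[{"delta_pos": [3, 8, -4], "angular": [0.01, 0.015, 0.01], "claw": 0.4}, {"delta_pos": [3, 0, 0], "angular": [0, 0, 0], "claw": 0.4}, {"delta_pos": [0, 0, 0], "angular": [0, 0, 0], "claw": 0.4}]'

```text
time_s: 15.53
tool_pos: [592.3, -154.5, 148.1]
tcp_rot: [[-0.001, 0.323, -0.946], [0.001, -0.946, -0.323], [-1.0, -0.002, 0.001]]
force: [-0.1, 0.4, -0.1]
width: 0.605
```

Run:
```python
from h import *
plan([(594.0,-158.0,135)],-71.4,step=36,claw=.4)
```

```text
t 15.5333 pos [ 592.3 -154.5  148.1] F [-0.1  0.4 -0.1] w 0.605 yaw -71.2
{"delta_pos":[13.1, 3.9, -0.5],"angular":[0.004, 0.001, 0.002],"claw":0.4}
```

Emit:
send_rows --plan '[{"delta_pos": [8, 3, -0.5], "angular": [0.003, 0, 0], "claw": 0.4}, {"delta_pos": [8, 0.5, 0], "angular": [0, 0, 0], "claw": 0.4}, {"delta_pos": [4, 0, 0], "angular": [0, 0, 0], "claw": 0.4}, {"delta_pos": [0, 0, 0], "angular": [0, 0, 0], "claw": 0.4}, {"delta_pos": [0, 0, 0], "angular": [0, 0, 0], "claw": 0.4}]'

```text
time_s: 15.95
tool_pos: [593.4, -154.4, 125.5]
tcp_rot: [[-0.003, 0.324, -0.946], [0.002, -0.946, -0.324], [-1.0, -0.003, 0.002]]
force: [-0.5, 0.3, 0.4]
width: 0.602
```

Run:
```python
from h import *
plan([(594.0,-158.0,91)],-71.4,step=12,claw=.4)
wrist("w11",38)
```

```text
t 15.95 pos [ 593.4 -154.4  125.5] F [-0.5  0.3  0.4] w 0.602 yaw -71.1
{"delta_pos":[11.5, 1.2, 0.2],"angular":[0.006, 0.002, 0.003],"claw":0.4}
{"delta_pos":[11.5, 1.2, 0.2],"angular":[0.0, 0.0, 0.0],"claw":0.4}
{"delta_pos":[11.5, 1.2, 0.2],"angular":[0.0, 0.0, 0.0],"claw":0.4}
[124. 194.] [  84  149   77   91 5714] [557.5 -24.6] [57.4 78.8] 17.5
```

View pics/w11.png

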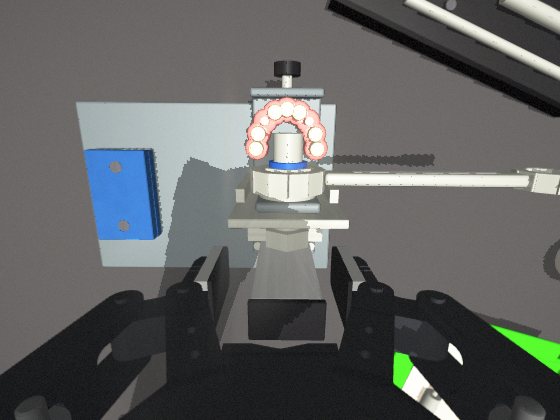

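Fingers at (215,280) and (345,280) straddle the gap, slightly left of the cap centre at (287,310). I'll correct +y while descending.

Emit:
send_rows --plan '[{"delta_pos": [6, 3, 0], "angular": [0.004, 0.002, 0.003], "claw": 0.4}, {"delta_pos": [8, 1, 0], "angular": [0, 0, 0], "claw": 0.4}, {"delta_pos": [8, 0.5, 0], "angular": [0, 0, 0], "claw": 0.4}, {"delta_pos": [0, 0, 0], "angular": [0, 0, 0], "claw": 0.4}]'

```text
time_s: 16.33
tool_pos: [595.7, -159.3, 102.3]
tcp_rot: [[0.002, 0.32, -0.947], [-0.001, -0.947, -0.32], [-1.0, 0.002, -0.002]]
force: [-0.7, 0.7, 0.4]
width: 0.604
```

Run:
```python
from h import *
plan([(594.0,-158.0,90.5)],-71.4,step=12,claw=.4)
```

```text
t 16.3333 pos [ 595.7 -159.3  102.3] F [-0.7  0.7  0.4] w 0.604 yaw -71.3
{"delta_pos":[5.9, -0.9, 0.6],"angular":[0.0, 0.0, 0.0],"claw":0.4}
{"delta_pos":[5.9, -0.9, 0.6],"angular":[0.0, 0.0, 0.0],"claw":0.4}
```

Emit:
send_rows --plan '[{"delta_pos": [6, -0.5, 1], "angular": [0, 0, 0], "claw": 0.4}, {"delta_pos": [4.5, -0.5, 0.5], "angular": [0, 0, 0], "claw": 0.4}, {"delta_pos": [0, 0, 0], "angular": [0, 0, 0], "claw": 0.4}]'

```text
time_s: 16.58
tool_pos: [593.4, -159.0, 90.0]
tcp_rot: [[0.001, 0.32, -0.948], [-0.0, -0.948, -0.32], [-1.0, 0.001, -0.001]]
force: [-0.1, 0.4, 0.8]
width: 0.596
```

Run:
```python
from h import *
plan([(594.0,-158.0,90.5)],-71.4,step=12,claw=.4)
wrist("w12",38)
```

```text
t 16.5833 pos [ 593.4 -159.    90. ] F [-0.1  0.4  0.8] w 0.596 yaw -71.4
{"delta_pos":[-0.5, -0.8, -0.9],"angular":[0.0, 0.0, 0.0],"claw":0.4}
[ 94. 203.] [  46  153   94  103 7744] [558.2 -25.2] [58.7 78.4] 16.9
```

View pics/w12.png

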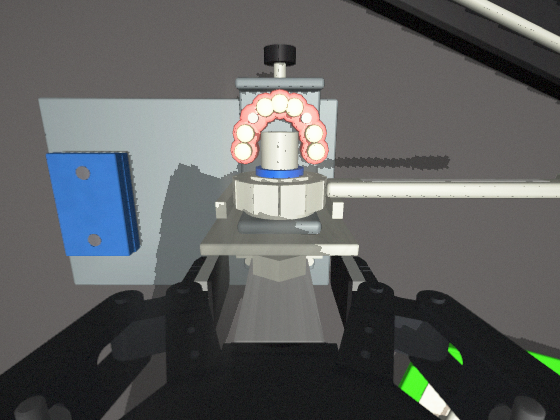

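The bolt head's top shows at (280,268) midway between the pads (215 and 345). Bracket and spanner are clear, so I'll close.

Emit:
send_rows --plan '[{"delta_pos": [0, -0.5, -0.5], "angular": [0, 0, 0], "claw": 0.55}, {"delta_pos": [0, 0, 0], "angular": [0, 0, 0], "claw": 0.65}, {"delta_pos": [0, 0, 0], "angular": [0, 0, 0], "claw": 1}, {"delta_pos": [0, 0, 0], "angular": [0, 0, 0], "claw": 1}, {"delta_pos": [0, 0, 0], "angular": [0, 0, 0], "claw": 1}, {"delta_pos": [0, 0, 0], "angular": [0, 0, 0], "claw": 1}]'

```text
time_s: 17.13
tool_pos: [594.2, -158.5, 90.9]
tcp_rot: [[0.002, 0.319, -0.948], [-0.001, -0.948, -0.319], [-1.0, 0.002, -0.002]]
force: [0.2, 0.1, -0.8]
width: 0.257
```

Run:
```python
from h import *
plan([(594.0,-158.0,90.5)],-71.4,step=12,claw=.4)
print(get_state()['width']*85, get_state()['ft_torque'])
wrist("w13",38)
```

```text
t 17.1333 pos [ 594.2 -158.5   90.9] F [ 0.2  0.1 -0.8] w 0.257 yaw -71.4
{"delta_pos":[0.4, -0.5, 0.1],"angular":[0.0, 0.0, 0.0],"claw":0.4}
21.834170381293585 [ 0.047004   -0.0320461   0.00015132]
[ 95. 204.] [  47  154   93  103 7695] [558.3 -25.1] [58.6 78.7] 16.9
```

View pics/w13.png

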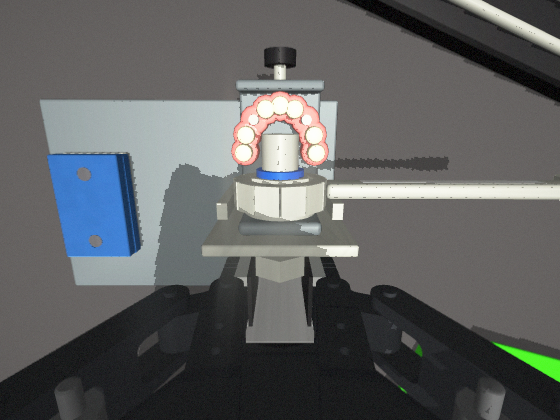

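The fingers stopped at 21.8 mm. The 50 mm plates read 48, so this matches 24 mm flats. I'll hold for over a second and compare the spanner.

Emit:
send_rows --plan '[{"delta_pos": [0, 0, 0], "angular": [0, 0, 0], "claw": 1}, {"delta_pos": [0, 0, 0], "angular": [0, 0, 0], "claw": 1}, {"delta_pos": [0, 0, 0], "angular": [0, 0, 0], "claw": 1}, {"delta_pos": [0, 0, 0], "angular": [0, 0, 0], "claw": 1}, {"delta_pos": [0, 0, 0], "angular": [0, 0, 0], "claw": 1}, {"delta_pos": [0, 0, 0], "angular": [0, 0, 0], "claw": 1}, {"delta_pos": [0, 0, 0], "angular": [0, 0, 0], "claw": 1}, {"delta_pos": [0, 0, 0], "angular": [0, 0, 0], "claw": 1}, {"delta_pos": [0, 0, 0], "angular": [0, 0, 0], "claw": 1}, {"delta_pos": [0, 0, 0], "angular": [0, 0, 0], "claw": 1}, {"delta_pos": [0, 0, 0], "angular": [0, 0, 0], "claw": 1}, {"delta_pos": [0, 0, 0], "angular": [0, 0, 0], "claw": 1}]'

```text
time_s: 18.18
tool_pos: [594.2, -158.5, 90.8]
tcp_rot: [[0.002, 0.319, -0.948], [-0.001, -0.948, -0.319], [-1.0, 0.002, -0.002]]
force: [0.6, -0.5, -1.0]
width: 0.26
```

```bash
cat >> h.py <<'E'
def spang(tag,name):
    z=np.load(tag+".npz");cp={k:z[k] for k in z.files};C=cloud(cp,z['d'])
    s=np.load('stand.npy');O,ex=s[:2],s[2:];ey=np.array([-ex[1],ex[0]])
    Q=C[...,:2]-O;S=np.stack([Q@ex,Q@ey,C[...,2]],-1)
    m=(S[...,0]>20)&(S[...,0]<46)&(S[...,1]<-112)&(S[...,1]>-196)&(S[...,2]>80)&(S[...,2]<200)
    q=S[m]; 
    med=np.median(q[:,2]);q=q[abs(q[:,2]-med)<15];print(tag,len(q),'slope',(-np.polyfit(q[:,1],q[:,2],1)[0]).round(4),'medz',med.round(2),'u,v rows',np.median(np.nonzero(m)[0]))
E
python3 - <<'E'
from h import *
s=get_state();print(s['time_s'],s['tool_pos'],s['width'],s['force'],s['ft_torque'])
wrist("w14",38)
p,d=snapshot("scene");cp=camera_params("scene");np.savez("scene3.npz",p=p,d=d,**{k:np.array(v) for k,v in cp.items()})
for t in("w12","w13","w14","scene2","scene3"): spang(t,0)
z=np.load('w14.npz');g=cv2.GaussianBlur(z['p'].min(2).astype(float),(3,3),0)
g13=cv2.GaussianBlur(np.load('w13.npz')['p'].min(2).astype(float),(3,3),0)
print(cv2.phaseCorrelate(g13[150:230,340:540],g[150:230,340:540]),cv2.phaseCorrelate(g13[140:290,30:150],g[140:290,30:150]))
cv2.imwrite('pics/s3.png',cv2.resize(p[190:320,140:320],None,fx=4,fy=4,interpolation=cv2.INTER_CUBIC))
E
```

```text
18.1833 [ 594.23628584 -158.48637609   90.84551851] 0.26007788498227946 [ 0.6435437  -0.52885998 -1.0364562 ] [ 0.00793835 -0.02936422  0.01871969]
[ 95. 204.] [  47  154   93  103 7688] [558.3 -25.1] [58.6 78.8] 16.8
w12 3418 slope -0.0018 medz 130.36 u,v rows 188.0
w13 3528 slope -0.0113 medz 130.08 u,v rows 189.0
w14 3501 slope -0.0111 medz 130.01 u,v rows 189.0
scene2 201 slope 0.0229 medz 131.16 u,v rows 281.0
scene3 199 slope 0.0041 medz 129.96 u,v rows 282.0
((-0.03219325610443491, 0.018163003008766054), 0.9338389134468089) ((0.038310119319504565, 0.02956122446119025), 1.0405282322256328)
```

View pics/s3.png

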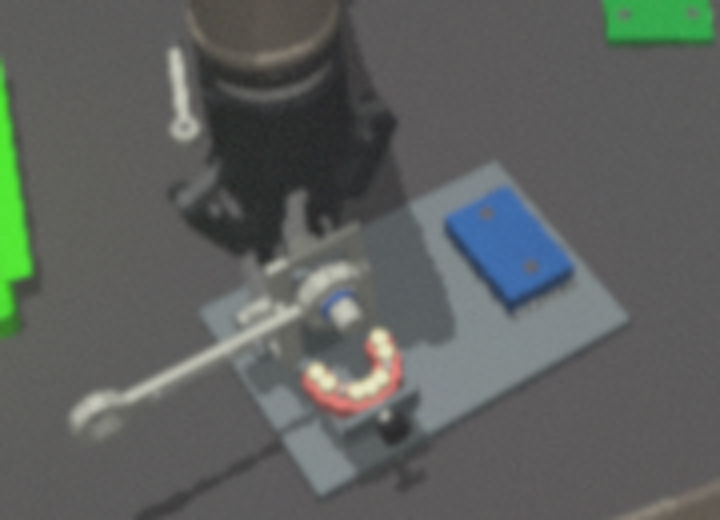

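The scene crop shows the gripper in the gap behind the bracket at (290,230), the spanner level with its end at (97,412), and the plates undisturbed at (510,245). Over the 1 s hold the slope stayed at -0.011 and the image shift was 0.02 px, so the turning has stopped. I'm handing in.

Run:
```python
from h import *
print(job_done());s=get_state();print(s['time_s'],s['width'],s['force'],s['tool_pos'])
```

```text
the job is handed in; nothing more can be done
None
the job is handed in; nothing more can be done
```

I stacked both blue plates on the plinth, gripped the hidden bolt head across its flats from above, and handed in at about 18.3 s while still holding it. `job_done()` gives no verdict.

**Plates:** The upper plate measured about 2 mm off the plinth centre (1 mm sideways) and within 1° of square. The lower plate measured 2 to 3.4 mm off before it was covered. Both were let go.

**Bolt:** The fingers stopped at a reading of 21.8 mm. The 50 mm plates read 48 mm, so this fits the 24 mm flats. Over a 1 s hold the spanner did not move in the wrist picture (0.02 px). Its slope was about 0 to -0.01 rad, so it is level. Contact force on the bolt head is not reported, so I could not check it directly.

**Surroundings:** The stand showed no visible shift in the last pictures. I saw no sign of touching the spanner or the bystanders, though I did not measure the bystanders again.

**What failed or disagreed:**
- **First grasp:** My first try at the near plate closed in the air above it.
- **Tool point:** By depth, the real fingertips are about 28 mm behind the reported TCP when shut, which contradicts the description. I corrected for this and gripped the bolt head near the fingertips, so it should be within 20 mm of the grasp point under either reading.
- **Foot size:** The foot measured about 2 to 3 mm short in the wrist pictures, which is about the calibration error.

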